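# Reset the tripped breaker and set the power box for the night

## Robot

A 6-joint arm with a two-finger parallel gripper is mounted at the origin on a cart in front of the work surface, level with it; the furniture and walls round the work are solid. World frame = base frame: x ahead of the robot, y to its left, z up, the work surface at z = 0. Lengths are in m, angles in rad, forces in N, time in s.
With the tool pointing down it reaches from about 0.375 to 0.925 m from the base axis. Payload 5.7 kg.
Tool frame: the origin (TCP) lies on the centre line of the jaws, within the pads' length; the fingertips stand 19 mm ahead of it and the grasp point (between the pads) is the TCP (tips_ahead is the distance from the TCP to the fingertips, in m); z points along the fingers, y is the direction in which the jaws open and shut (so a half turn about z gives the same grasp; the last joint's range is limited). The gripper opens to 88 mm and grips with 3 to 60 N. Pads are 20 mm wide; open, the fingers measure 115 mm over their backs; the gripper's body (75 mm by 178 mm) begins 61 mm behind the grasp point.
Start: joints at [1.005, 0.359, 1.51, -0, 1.272, -0.115], TCP at [0.261, 0.54, 0.242] pointing down, gripper open.
Joint ranges: [-2.97, 2.97], [-1.01, 2.36], [0.21, 2.38], [-0.96, 4.11], [0.2, 2.71], [-2.98, 2.98]. Speed limits (rad/s): [2.39, 2.39, 3.14, 3.14, 3.14, 3.14].

## Interface

Orientations are given as a unit quaternion [w, x, y, z].
In Python, from workcell import * gives the robot as it stands.
- The arm moves only by the tool jog_arm, never from a script. Its argument "motion" is a list of rows, each an object of numbers: "dx", "dy", "dz": the shift along the world's x, y, z in units of 0.5 m (1.0 is 0.5 m); "ax", "ay", "az": the turn, a rotation vector about the world's x, y, z in units of 360 degrees (1.0 is 360 degrees); "hand": the closure, from 0 (fully open) to 1 (shut). A call has 1 to 20 rows; each row is the pose to reach, as a shift and turn from the pose measured when the call began, turning the shorter way round; what a row does not reach only later rows make up. A row lasts 1/12 s, in which the tool goes at most 41.7 mm and 7.16 degrees, less where a joint would pass 70% of its speed; a pose out of reach is approached as far as the arm can. A call with a number of a shift or a turn outside -1 to 1 is refused whole. A call with a gripper value outside its range is refused whole. The fingers move at their own pace and stop on an object; "force" is the grip in N (left out, the last holds). Time passes only in rows, so rows that repeat a pose let the fingers close. It gives the time, the measured TCP pose, the force and the opening at its end, in the units of the state.
- observe(): the state, without advancing time (a new reading comes with each control period).
- capture(name): name is "scene" or "top"; returns the picture (384x512x3 uint8, red, green, blue); there is no depth.
- camera_info(name): a dict with "fx", "fy", "cx", "cy" (pixels), "k1" (the pictures are not rectified: a ray, as slopes to the right and down, at radius r is drawn at 1 + k1 r^2 times it, then the intrinsics apply), "view" (4x4, takes a point from world to camera coordinates). Camera axes: x right, y up, looking along -z (the intrinsics and any distortion apply to the point x, -y, -z); pixel columns grow to the right and rows downward; lengths in m; the calibration is good to about 2 mm. A picture is of the moment at which its call begins. camera_info takes no time and is no camera call.
- job_done(): hands the job in, once; it reports no verdict.
The state is a dict: "t": time; "q": joint angles; "joint_velocities": joint speeds; "effort": joint torques, N m; "eef_pos": TCP position; "tcp_rot": TCP orientation; "ft_force": force on the tool from outside, world axes, zero at the start; "torque": the same for the moment, N m; "finger_gap": finger opening in m.
Only numpy, scipy, OpenCV 4.12 (cv2) and the standard library are available. Lean on these libraries where they do the work, as an engineer would, in place of code of your own. Each camera call takes 0.05 s, during which the arm holds its last target.

## Task

A circuit has tripped in the power box on the worktop: one narrow breaker handle stands halfway under the clear splash flap. Open the flap and reset that breaker, pushing its handle fully down to off and then fully up to on; leave all three narrow handles (fridge, lights, sockets) fully up and both wide ones (hob and oven) fully down, then shut the flap. Push each handle until you feel it stop but do not force it, and leave the little black cup beside the box where it stands.

Things in the scene. Friction and masses are not known exactly. Their poses are not given: they have to be found in the camera images.
- power_box: grey portable power box, 168 deep x 254 wide x 144 mm high, carrying bar on top at the back; does not move. Origin: on its underside, mid-width, 80 mm behind its front face; x to its back, y to its left, z up. Its breaker panel faces the robot, rising to the back at 30 degrees: in the box frame up-slope is u = (0.866, 0, 0.5), outward n = (-0.5, 0, 0.866). Front face 70 mm high; socket covers stand 14 mm out of it
- window (a point): centre of the panel's window, level with the surrounding frame. The window is 112 mm long up-slope and 214 mm wide; in it five breakers sit side by side, 42 mm apart, in any order. Their white faces lie 28 mm below the frame in the middle 47 mm (up-slope) and 34 mm below it above and below that. The frame goes on 14 mm below and 21 mm above the window
- flap_hinge (a point): middle of the flap's hinge line, which runs along the box's y axis, 64 mm up-slope of the window's centre and 3.5 mm above the frame
- flap (a joint): clear plastic splash flap over the window, 146 long x 232 wide x 4 mm, hinged at its upper edge; rad, 0 = shut, lying on the panel; opens up and back to a stop at 2.33, about 13 degrees past upright, where it stays by its own weight; let go beyond 2.2 it falls open, below 2.0 it falls shut. Under 0.1 N m lifts it
- flap_tab (a point): centre of the black pull tab outside the flap, in the middle of its free (lower) edge and flush with it: a fin 14 mm thick along y, 26 long up-slope, 26 high. With the flap shut it is 133 mm down-slope of the hinge line and 15 mm further out; it turns with the flap. Pinched across its thickness it can turn in the grip. The free edge overhangs the panel by 12 mm
- breaker_double_1: white breaker with a black wide handle (two linked poles), 28 mm wide, 10 mm thick. Origin: nominal middle of the handle's axis, 34 mm below the panel frame in mid-window; axes as the box's. Clipped to its rail with play, the breaker and its axis really sit up to 5.5 mm up- or down-slope of that. The handle ends 30 mm from its axis: 4 mm below the frame when halfway, 24 mm out of the face
- double_1 (a joint): its handle, rad: +0.4 = thrown up-slope against its stop (on), -0.4 = down-slope against its stop (off), about 0 = halfway (tripped). A spring latches it beyond about 0.3 either way (about 0.05 N m to leave a stop); let go short of that, it springs back to halfway
- breaker_single_1: white breaker with a black narrow handle (one pole), 13 mm wide, 10 mm thick. Origin: nominal middle of the handle's axis, 34 mm below the panel frame in mid-window; axes as the box's. Clipped to its rail with play, the breaker and its axis really sit up to 5.5 mm up- or down-slope of that. The handle ends 30 mm from its axis: 4 mm below the frame when halfway, 24 mm out of the face
- single_1 (a joint): its handle, rad: +0.4 = thrown up-slope against its stop (on), -0.4 = down-slope against its stop (off), about 0 = halfway (tripped). A spring latches it beyond about 0.3 either way (about 0.05 N m to leave a stop); let go short of that, it springs back to halfway
- breaker_single_2: white breaker with a black narrow handle (one pole), 13 mm wide, 10 mm thick. Origin: nominal middle of the handle's axis, 34 mm below the panel frame in mid-window; axes as the box's. Clipped to its rail with play, the breaker and its axis really sit up to 5.5 mm up- or down-slope of that. The handle ends 30 mm from its axis: 4 mm below the frame when halfway, 24 mm out of the face
- single_2 (a joint): its handle, rad: +0.4 = thrown up-slope against its stop (on), -0.4 = down-slope against its stop (off), about 0 = halfway (tripped). A spring latches it beyond about 0.3 either way (about 0.05 N m to leave a stop); let go short of that, it springs back to halfway
- breaker_double_2: white breaker with a black wide handle (two linked poles), 28 mm wide, 10 mm thick. Origin: nominal middle of the handle's axis, 34 mm below the panel frame in mid-window; axes as the box's. Clipped to its rail with play, the breaker and its axis really sit up to 5.5 mm up- or down-slope of that. The handle ends 30 mm from its axis: 4 mm below the frame when halfway, 24 mm out of the face
- double_2 (a joint): its handle, rad: +0.4 = thrown up-slope against its stop (on), -0.4 = down-slope against its stop (off), about 0 = halfway (tripped). A spring latches it beyond about 0.3 either way (about 0.05 N m to leave a stop); let go short of that, it springs back to halfway
- breaker_single_3: white breaker with a black narrow handle (one pole), 13 mm wide, 10 mm thick. Origin: nominal middle of the handle's axis, 34 mm below the panel frame in mid-window; axes as the box's. Clipped to its rail with play, the breaker and its axis really sit up to 5.5 mm up- or down-slope of that. The handle ends 30 mm from its axis: 4 mm below the frame when halfway, 24 mm out of the face
- single_3 (a joint): its handle, rad: +0.4 = thrown up-slope against its stop (on), -0.4 = down-slope against its stop (off), about 0 = halfway (tripped). A spring latches it beyond about 0.3 either way (about 0.05 N m to leave a stop); let go short of that, it springs back to halfway
- spice_jar: small glass jar with a brown lid, 48 mm across, 70 mm high, standing beside the box; origin under its centre
- black_cup: small black tumbler, 60 mm across, 58 mm high, standing beside the box; origin under its centre

How it is judged:
By the outcome, as a careful person would: the job done as asked, in the order asked, and still so for the second after the job is handed in, with the robot touching nothing.
It also fails if it takes over 66 s, if anything falls off the work surface, if the arm or the gripper's body presses on something with over 40 N, if the wrist force passes 120 N, or if a joint passes its speed limit or range.

## Working session

There is one attempt and no reset: what is moved stays moved. The work goes in short steps, Python scripts to look and compute and a tool call to move; the robot and the scene stay as the last step left them, time stands still between calls to the robot, and variables do not carry over. Pictures are saved under pics/ and viewed, and the job is handed in when it is done.

Besides the shell and the picture viewer there is one more tool, called after "Request:" as a command line: name --argument value ..., lists and objects as JSON in quotes. jog_arm: Moves the arm, as the interface text tells. Shifts and turns lie within -1 to 1; 1 stands for 0.5 m of shift or 360 degrees of turn. Its arguments: {"type":"object","properties":{"motion":{"type":"array"},"force":{"type":"number"}},"required":["motion"]}

```bash
ls; mkdir -p pics; python3 - <<'E'
from workcell import *
import cv2
for n in ("scene","top"):
    im=capture(n); cv2.imwrite(f"pics/{n}0.png",im[:,:,::-1]); c=camera_info(n); print(n,c)
print(observe())
E
```

```text
pics
scene {'fx': 347.649635782032, 'fy': 347.649635782032, 'cx': 249.03375807868917, 'cy': 191.8966212366752, 'k1': -0.05530713014572232, 'view': array([[-0.76197537, -0.64743408,  0.0149213 ,  0.31723335],
       [ 0.45182109, -0.51496646,  0.72846911, -0.41940587],
       [-0.46395176,  0.56181728,  0.68491613, -0.56929653],
       [ 0.        ,  0.        ,  0.        ,  1.        ]])}
top {'fx': 354.9913930387, 'fy': 354.9913930387, 'cx': 263.30812744005897, 'cy': 191.65655241405494, 'k1': -0.05601980273344572, 'view': array([[ 0.01677538, -0.99970417,  0.0176115 , -0.1699362 ],
       [ 0.98970683,  0.01910617,  0.1418286 , -0.56922695],
       [-0.14212313,  0.01505099,  0.98973455, -0.86808857],
       [ 0.        ,  0.        ,  0.        ,  1.        ]])}
{'t': 0.1, 'q': array([ 1.00491873e+00,  3.59415109e-01,  1.51126743e+00, -1.26619915e-05,
        1.27246829e+00, -1.15101981e-01]), 'joint_velocities': array([-0.00042647, -0.00211393, -0.00307763,  0.00127949,  0.00072304,
        0.00104682]), 'effort': array([-3.52884590e-04, -5.16359854e+01, -2.71407616e+01,  6.75866590e-02,
        2.77228933e-02,  1.62902801e-06]), 'eef_pos': array([0.26111404, 0.53959359, 0.24092585]), 'tcp_rot': array([-2.54471794e-04,  2.23482491e-01,  9.74707633e-01, -7.36378676e-04]), 'ft_force': array([ 0.353227  , -0.5018088 , -0.55707262]), 'torque': array([-0.0088924 ,  0.01885158,  0.02182201]), 'finger_gap': 0.08750099235064233}
```

View pics/scene0.png

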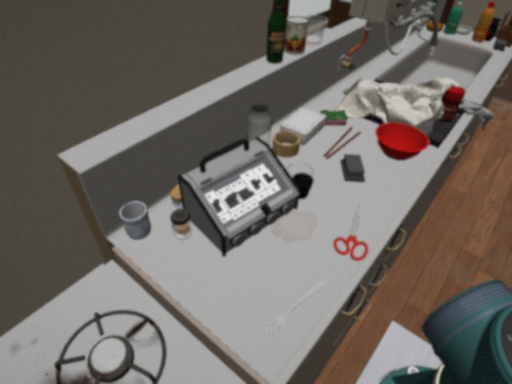

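View pics/top0.png

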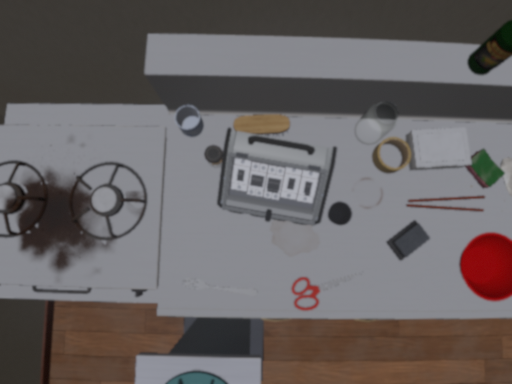

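```bash
cat > h.py <<'E'
import numpy as np, cv2
from workcell import *
def pix(n,P):
    c=camera_info(n); P=np.atleast_2d(P); q=P@c['view'][:3,:3].T+c['view'][:3,3]
    x=q[:,0]/-q[:,2]; y=-q[:,1]/-q[:,2]; f=1+c['k1']*(x*x+y*y)
    return np.c_[c['fx']*x*f+c['cx'],c['fy']*y*f+c['cy']]
def ray(n,uv):
    c=camera_info(n); uv=np.atleast_2d(np.float64(uv)); K=np.array([[c['fx'],0,c['cx']],[0,c['fy'],c['cy']],[0,0,1]])
    p=cv2.undistortPoints(uv.reshape(-1,1,2),K,np.array([c['k1'],0,0,0.])).reshape(-1,2)
    R=c['view'][:3,:3]; o=-R.T@c['view'][:3,3]
    d=np.c_[p[:,0],-p[:,1],-np.ones(len(p))]@R
    return o,d/np.linalg.norm(d,axis=1)[:,None]
def onz(n,uv,z):
    o,d=ray(n,uv); return o+d*((z-o[2])/d[:,2])[:,None]
def tri(uvs,uvt):
    o1,d1=ray('scene',uvs);o2,d2=ray('top',uvt); out=[]
    for a,b in zip(d1,d2):
        A=np.c_[a,-b]; s=np.linalg.lstsq(A,o2-o1,rcond=None)[0]; p,q=o1+a*s[0],o2+b*s[1]
        out.append(np.r_[(p+q)/2,np.linalg.norm(p-q)])
    return np.array(out)
def crop(n,name,x0,y0,w,h,k):
    im=capture(n)[y0:y0+h,x0:x0+w,::-1]; cv2.imwrite(name,cv2.resize(im,None,fx=k,fy=k,interpolation=cv2.INTER_CUBIC))
E
python3 - <<'E'
from h import *
for n,a in (("scene",(165,120,150,140)),("top",(200,110,160,120))):
    im=cv2.imread(f"pics/{n}0.png"); x,y,w,h=a
    im=cv2.resize(im[y:y+h,x:x+w],None,fx=5,fy=5,interpolation=cv2.INTER_CUBIC)[:600,:800]
    cv2.imwrite(f"pics/{n}0c.png",im)
print(ray('scene',[249,191])[0],ray('top',[249,191])[0])
E
```

```text
[0.16709429 0.30924836 0.69071107] [ 0.44284307 -0.14594458  0.94290274]
```

View pics/scene0c.png

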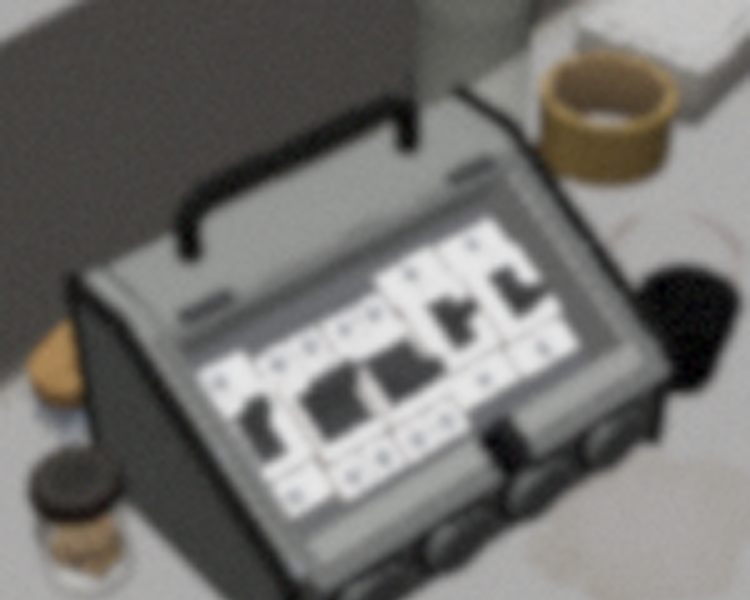

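View pics/top0c.png

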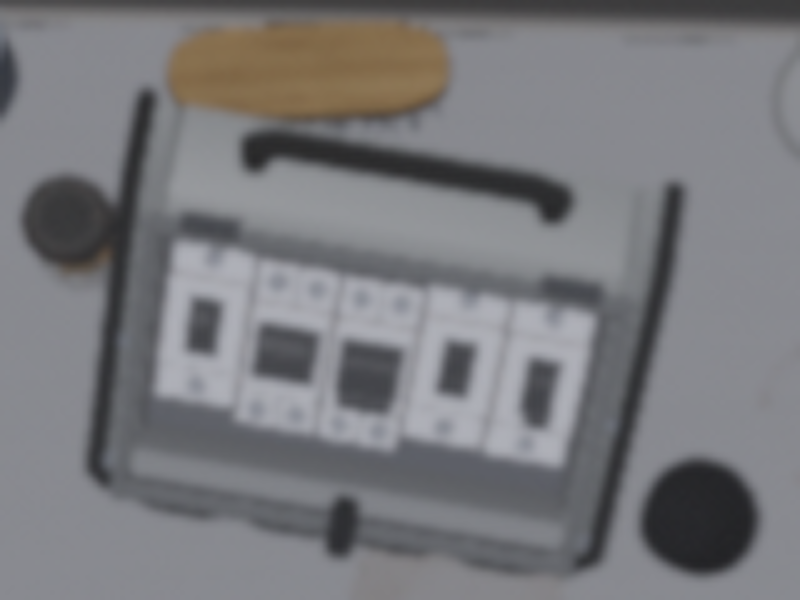

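```bash
cat >> h.py <<'E'
U=np.array([.866,0,.5]);N=np.array([-.5,0,.866]);Y=np.array([0,1.,0])
WIN=np.array([-.080,0,.070])+.070*U
HIN=WIN+.064*U+.0035*N
TAB=HIN-.133*U+.015*N
def box2w(p,P):
    c,s=np.cos(p[2]),np.sin(p[2]); R=np.array([[c,-s,0],[s,c,0],[0,0,1]])
    return np.atleast_2d(P)@R.T+np.array([p[0],p[1],0])
E
cat > fit.py <<'E'
from h import *
from scipy.optimize import least_squares
S=lambda x,y:(165+x/5-.4,120+y/5-.4); T=lambda x,y:(200+x/5-.4,110+y/5-.4)
tabS,tabT=S(505,440),T(342,525)
t=tri([tabS],[tabT]);print('tab',t)
# corresponding white corners: A upL, A lowL, E upR, E lowR
sc=[S(203,372),S(290,518),S(492,220),S(578,345)]; tp=[T(172,240),T(155,398),T(598,312),T(562,465)]
w=tri(sc,tp);print(w.round(4))
print('cup base',tri([S(690,275)],[T(700,515)]))
def res(p,pr=False):
    L=lambda y: WIN-.034*N+y*Y
    r=[]
    r+=list((pix('scene',box2w(p,TAB))-tabS).ravel())+list((pix('top',box2w(p,TAB))-tabT).ravel())
    # white corners with free u
    for i,(y,du) in enumerate(zip((.105,.105,-.105,-.105),p[3:7])):
        W=box2w(p,L(y)+du*U); r+=list((pix('scene',W)-sc[i]).ravel())+list((pix('top',W)-tp[i]).ravel())
    return np.array(r)
f=least_squares(res,[.6,-.2,-.1,.04,-.04,.04,-.04],loss='soft_l1');print(f.x.round(4),'yaw deg',np.degrees(f.x[2]));print(f.fun.round(1).reshape(-1,4))
np.save('pose.npy',f.x[:3])
for n in('scene','top'):
    p=f.x[:3]; im=cv2.resize(cv2.imread(f'pics/{n}0.png'),None,fx=5,fy=5,interpolation=cv2.INTER_CUBIC)
    pts=[]
    for uu in(-.056,.056):
        for y in(-.107,.107): pts.append(WIN+uu*U+y*Y)
    for uu in(-.070,.077):
        for y in(-.127,.127): pts.append(WIN+uu*U+y*Y)
    pts+=[TAB,HIN+.116*Y,HIN-.116*Y]
    for y in (-2,-1,0,1,2):pts.append(WIN-.004*N+.042*y*Y)
    for y in (-.127,.127): pts.append([-.08,y,0])
    for q in pix(n,box2w(p,np.array(pts))): cv2.circle(im,tuple(int(v) for v in (q+.5)*5),4,(0,0,255),-1)
    x,y=((165,120) if n=='scene' else (200,110)); cv2.imwrite(f'pics/{n}_fit.png',im[y*5:y*5+600,x*5:x*5+750])
E
python3 fit.py
```

```text
tab [[ 0.51031288 -0.17112061  0.08589681  0.00052626]]
[[ 0.6399 -0.0896  0.11    0.0092]
 [ 0.5716 -0.0789  0.0628  0.0055]
 [ 0.6171 -0.2948  0.0916  0.0015]
 [ 0.5459 -0.2835  0.049   0.001 ]]
cup base [[ 0.51955098 -0.34847252  0.0725127   0.00090774]]
[ 0.5976 -0.1853 -0.1407  0.0436 -0.0401  0.0406 -0.0424] yaw deg -8.061823728313396
[[ 0.6 -0.5  0.7  0. ]
 [-4.6  2.6  0.1 -0.2]
 [-3.   1.6 -0.2 -0.2]
 [ 0.6 -0.7 -0.3  0.1]
 [ 0.9 -1.2  0.3  0.3]]
```

View pics/scene_fit.png

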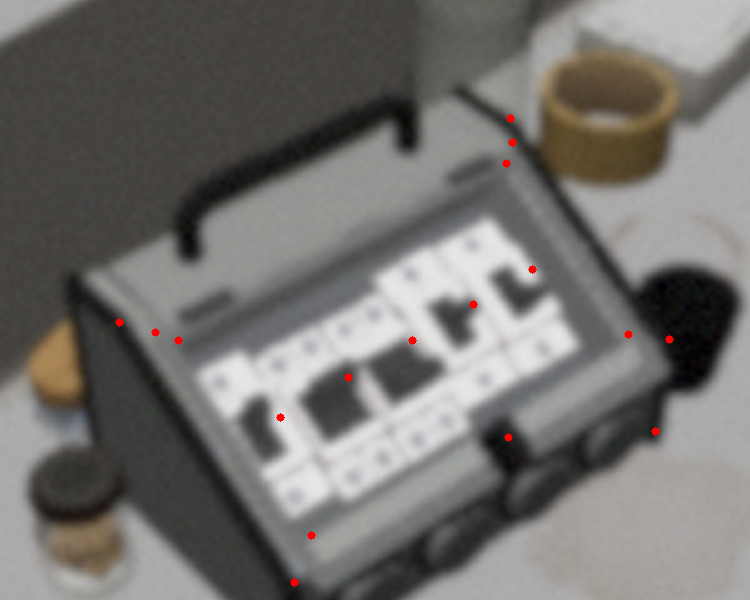

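View pics/top_fit.png

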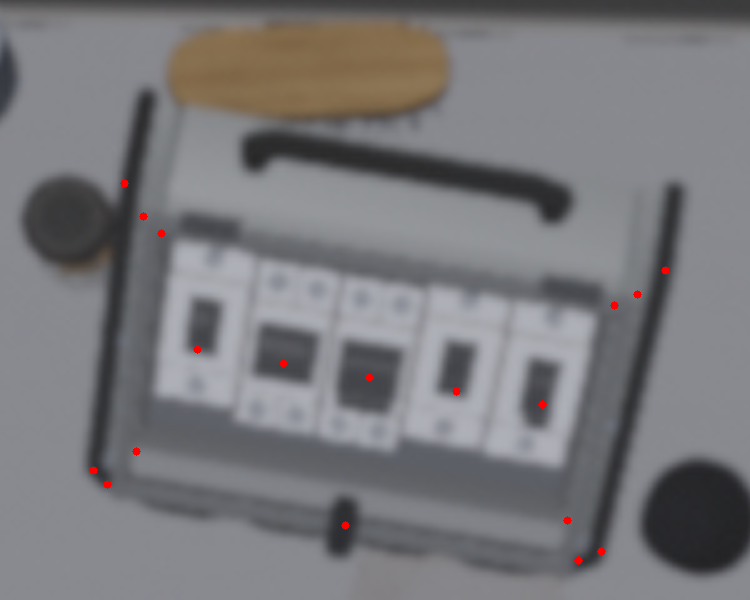

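```bash
cat > meas.py <<'E'
from h import *
import sys
p=np.load('pose.npy')
def prof(n,im,y,d,us):
    q=pix(n,box2w(p,WIN[None]-d*N+y*Y+us[:,None]*U)).astype(np.float32)
    return cv2.remap(im,q[:,0].reshape(-1,1),q[:,1].reshape(-1,1),cv2.INTER_LINEAR).ravel().astype(float)
us=np.arange(-.056,.0561,.0005)
def offs(n,im):
    out=[]
    for k in range(5):
        y0=(2-k)*.042; r=[]
        for dy in (-.016,-.012,.012,.016):
            g=prof(n,im,y0+dy,.034,us); w=np.where(g>g.max()*.82)[0]
            # subpixel
            r.append((us[w[0]],us[w[-1]]))
        r=np.median(np.array(r),0)*1e3; out.append((r[0],r[1],r.mean()))
    return np.array(out)
if __name__=='__main__':
    tag=sys.argv[1] if len(sys.argv)>1 else '0'
    for n in('top','scene'):
        im=cv2.imread(f'pics/{n}{tag}.png',0); o=offs(n,im); print(n);print(o.round(1))
        if n=='top': O=o[:,2]/1e3
        big=cv2.resize(cv2.imread(f'pics/{n}{tag}.png'),None,fx=8,fy=8,interpolation=cv2.INTER_CUBIC)
        for k in range(5):
            for th,c in((-.4,(0,0,255)),(0,(0,200,0)),(.4,(255,0,0))):
                b=WIN-.034*N+(2-k)*.042*Y+O[k]*U+.03*(np.sin(th)*U+np.cos(th)*N)
                hw=.014 if k in(1,2) else .0065
                q=[tuple(int(v) for v in (a+.5)*8) for a in pix(n,box2w(p,np.array([b-hw*Y,b+hw*Y])))]
                cv2.line(big,q[0],q[1],c,1)
        x,y=((198,160) if n=='scene' else (226,154)); cv2.imwrite(f'pics/{n}_h{tag}.png',big[y*8:y*8+560,x*8:x*8+790])
E
python3 meas.py
```

```text
top
[[-38.2  42.3   2. ]
 [-45.2  39.8  -2.7]
 [-47.   38.   -4.5]
 [-39.   40.    0.5]
 [-41.5  39.3  -1.1]]
scene
[[-41.2  43.8   1.3]
 [-47.7  36.   -5.9]
 [-48.5  35.3  -6.6]
 [-40.7  42.8   1. ]
 [-42.5  40.8  -0.9]]
```

View pics/scene_h0.png

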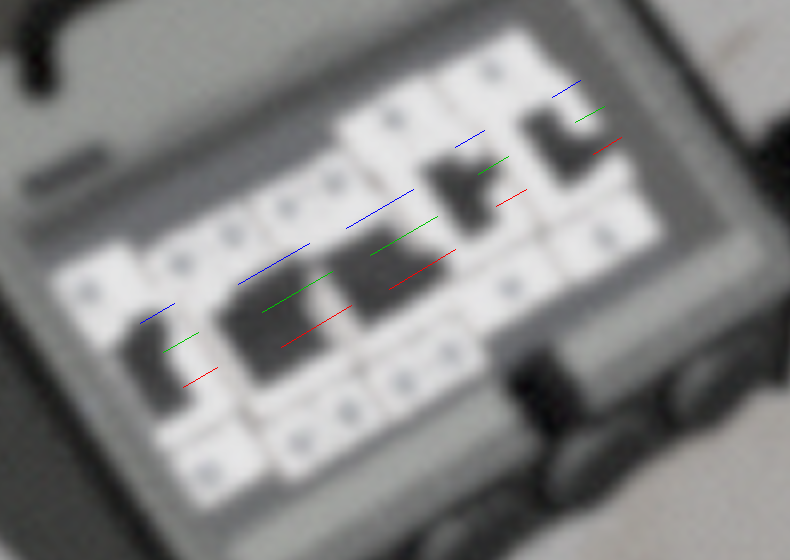

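View pics/top_h0.png

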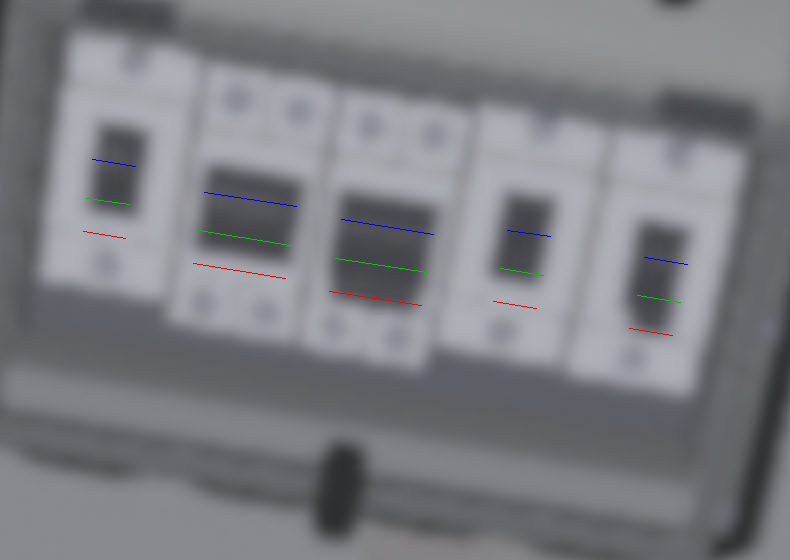

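```bash
cat >> h.py <<'E'
from scipy.spatial.transform import Rotation as Ro
import json
p_=np.load('pose.npy') if __import__('os').path.exists('pose.npy') else None
def quat(q): return Ro.from_quat([q[1],q[2],q[3],q[0]])
def Rt(pitch):  # pitch deg: forward tilt of pointing direction from straight down
    c,s=np.cos(p_[2]),np.sin(p_[2]); a=np.radians(pitch)
    by=np.array([-s,c,0]); f=np.array([c,s,0])
    z=np.sin(a)*f-np.cos(a)*np.array([0,0,1.]); x=np.cross(by,z)
    return Ro.from_matrix(np.c_[x,by,z])
def rows(wp,st=None):
    """wp: list of (world pos, pitch, hand)"""
    st=st or observe(); R0=quat(st['tcp_rot']); out=[]
    for P,pit,h in wp:
        d=(np.asarray(P).ravel()-st['eef_pos'])/.5; rv=(Rt(pit)*R0.inv()).as_rotvec()/(2*np.pi)
        o=dict(zip(('dx','dy','dz','ax','ay','az'),[round(float(v),4) for v in (*d,*rv)])); 
        if h is not None:o['hand']=h
        out.append(o)
    for o in out: print(json.dumps(o))
def tabpt(phi,h=.026,a=.133):
    D=-np.cos(phi)*U+np.sin(phi)*N; F=np.cos(phi)*N+np.sin(phi)*U
    return box2w(p_,HIN+a*D+h*F)[0]
def unw(): # tool tip in panel coords (u,y,n) mm and pitch
    st=observe(); R=quat(st['tcp_rot']).as_matrix(); tip=st['eef_pos']+.019*R[:,2]
    c,s=np.cos(p_[2]),np.sin(p_[2]); b=np.array([[c,s,0],[-s,c,0],[0,0,1]])@(tip-np.array([p_[0],p_[1],0]))-WIN
    return np.round([b@U*1e3,b@Y*1e3,b@N*1e3],1)
def pan(u,y,n): # TCP position for tip at panel coords mm, tool along -n
    return box2w(p_,WIN+(u*U+y*Y+n*N)/1e3+.019*N)[0]
E
python3 - <<'E'
from h import *
print(tabpt(0),p_)
rows([(tabpt(0,.12),30,.4),(tabpt(0,.08),30,.4),(tabpt(0),30,.4)])
E
```

```text
[ 0.50460693 -0.17209306  0.096047  ] [ 0.5975631  -0.18525949 -0.14070537]
{"dx": 0.3939, "dy": -1.4102, "dz": -0.1269, "ax": -0.0242, "ay": -0.0801, "az": 0.0483, "hand": 0.4}
{"dx": 0.4335, "dy": -1.4158, "dz": -0.1962, "ax": -0.0242, "ay": -0.0801, "az": 0.0483, "hand": 0.4}
{"dx": 0.487, "dy": -1.4234, "dz": -0.2898, "ax": -0.0242, "ay": -0.0801, "az": 0.0483, "hand": 0.4}
```

Request:
jog_arm --motion '[{"dx":0.28,"dy":-1.0,"dz":0,"ax":-0.0242,"ay":-0.0801,"az":0.0483,"hand":0.4},{"dx":0.28,"dy":-1.0,"dz":0,"ax":-0.0242,"ay":-0.0801,"az":0.0483,"hand":0.4},{"dx":0.28,"dy":-1.0,"dz":0,"ax":-0.0242,"ay":-0.0801,"az":0.0483,"hand":0.4},{"dx":0.28,"dy":-1.0,"dz":0,"ax":-0.0242,"ay":-0.0801,"az":0.0483,"hand":0.4},{"dx":0.28,"dy":-1.0,"dz":0,"ax":-0.0242,"ay":-0.0801,"az":0.0483,"hand":0.4},{"dx":0.28,"dy":-1.0,"dz":0,"ax":-0.0242,"ay":-0.0801,"az":0.0483,"hand":0.4},{"dx":0.28,"dy":-1.0,"dz":0,"ax":-0.0242,"ay":-0.0801,"az":0.0483,"hand":0.4},{"dx":0.28,"dy":-1.0,"dz":0,"ax":-0.0242,"ay":-0.0801,"az":0.0483,"hand":0.4},{"dx":0.28,"dy":-1.0,"dz":0,"ax":-0.0242,"ay":-0.0801,"az":0.0483,"hand":0.4},{"dx":0.28,"dy":-1.0,"dz":0,"ax":-0.0242,"ay":-0.0801,"az":0.0483,"hand":0.4},{"dx":0.28,"dy":-1.0,"dz":0,"ax":-0.0242,"ay":-0.0801,"az":0.0483,"hand":0.4},{"dx":0.28,"dy":-1.0,"dz":0,"ax":-0.0242,"ay":-0.0801,"az":0.0483,"hand":0.4},{"dx":0.28,"dy":-1.0,"dz":0,"ax":-0.0242,"ay":-0.0801,"az":0.0483,"hand":0.4},{"dx":0.28,"dy":-1.0,"dz":0,"ax":-0.0242,"ay":-0.0801,"az":0.0483,"hand":0.4},{"dx":0.28,"dy":-1.0,"dz":0,"ax":-0.0242,"ay":-0.0801,"az":0.0483,"hand":0.4}]'

```text
t: 1.35
eef_pos: [0.402, 0.0358, 0.2414]
tcp_rot: [0.259, 0.07, 0.963, -0.02]
ft_force: [0.3, 0.4, -0.2]
finger_gap: 0.053
```

```bash
python3 - <<'E'
from h import *
s=observe();print(s['t'],s['eef_pos'],s['q'].round(2),s['ft_force'].round(2),s['finger_gap'],unw())
rows([(tabpt(0,.12),30,.4),(tabpt(0,.07),30,.4)])
E
```

```text
1.35 [0.40202617 0.03578256 0.24141481] [-0.03 -0.16  2.26 -0.12  0.53 -1.37] [ 0.34  0.44 -0.17] 0.05295169047077294 [-109.5  191.4  201.7]
{"dx": 0.1121, "dy": -0.4026, "dz": -0.1279, "ax": 0.0002, "ay": 0.0002, "az": 0.0009, "hand": 0.4}
{"dx": 0.1616, "dy": -0.4096, "dz": -0.2145, "ax": 0.0002, "ay": 0.0002, "az": 0.0009, "hand": 0.4}
```

Request:
jog_arm --motion '[{"dx":0.11,"dy":-0.4,"dz":-0.08,"hand":0.4},{"dx":0.11,"dy":-0.4,"dz":-0.08,"hand":0.4},{"dx":0.11,"dy":-0.4,"dz":-0.08,"hand":0.4},{"dx":0.11,"dy":-0.4,"dz":-0.1,"hand":0.4},{"dx":0.11,"dy":-0.4026,"dz":-0.12,"hand":0.4},{"dx":0.112,"dy":-0.4026,"dz":-0.128,"az":0.001,"hand":0.4},{"dx":0.1616,"dy":-0.4096,"dz":-0.2145,"az":0.001,"hand":0.4},{"dx":0.1616,"dy":-0.4096,"dz":-0.2145,"az":0.001,"hand":0.4},{"dx":0.1616,"dy":-0.4096,"dz":-0.2145,"az":0.001,"hand":0.4}]'

```text
invalid input
```

```bash
python3 - <<'E'
from h import *
s=observe();print(s['t'],s['eef_pos'],s['q'].round(2),s['ft_force'].round(2),s['finger_gap'],unw())
crop('scene','pics/s1.png',165,120,150,120,5)
crop('top','pics/t1.png',200,110,150,120,5)
rows([(tabpt(0),30,.4)])
E
```

```text
1.35 [0.40202617 0.03578256 0.24141481] [-0.03 -0.16  2.26 -0.12  0.53 -1.37] [ 0.34  0.44 -0.17] 0.05295169047077294 [-109.5  191.4  201.7]
{"dx": 0.2076, "dy": -0.421, "dz": -0.2893, "ax": -0.0001, "ay": -0.0001, "az": 0.0008, "hand": 0.4}
```

View pics/s1.png

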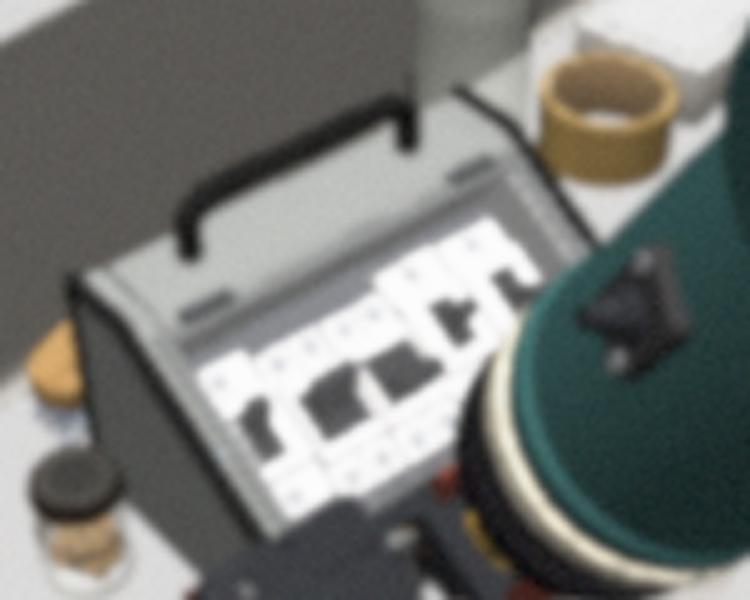

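View pics/t1.png

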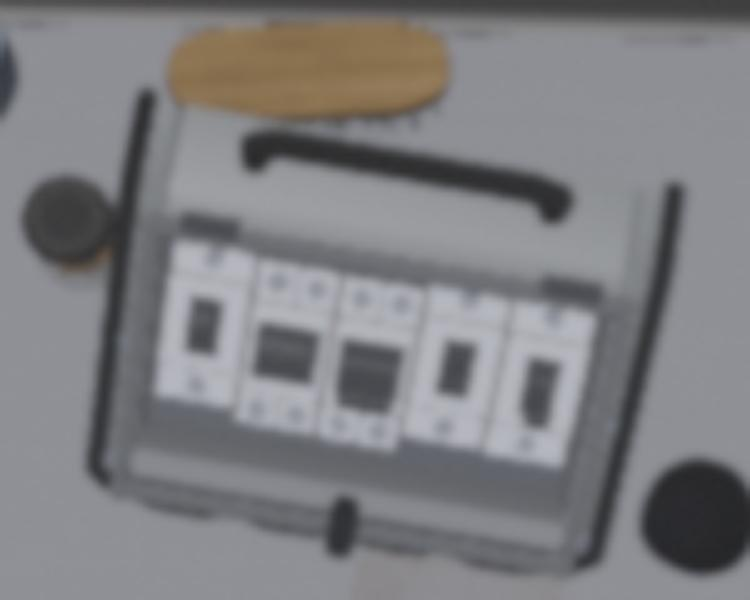

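Request:
jog_arm --motion '[{"dx":0.11,"dy":-0.4,"dz":-0.08,"ax":0,"ay":0,"az":0,"hand":0.4},{"dx":0.11,"dy":-0.4,"dz":-0.08,"ax":0,"ay":0,"az":0,"hand":0.4},{"dx":0.11,"dy":-0.4,"dz":-0.08,"ax":0,"ay":0,"az":0,"hand":0.4},{"dx":0.11,"dy":-0.4,"dz":-0.1,"ax":0,"ay":0,"az":0,"hand":0.4},{"dx":0.11,"dy":-0.4026,"dz":-0.12,"ax":0,"ay":0,"az":0.001,"hand":0.4},{"dx":0.112,"dy":-0.4026,"dz":-0.128,"ax":0,"ay":0,"az":0.001,"hand":0.4},{"dx":0.1616,"dy":-0.4096,"dz":-0.2145,"ax":0,"ay":0,"az":0.001,"hand":0.4},{"dx":0.1616,"dy":-0.4096,"dz":-0.2145,"ax":0,"ay":0,"az":0.001,"hand":0.4},{"dx":0.1616,"dy":-0.4096,"dz":-0.2145,"ax":0,"ay":0,"az":0.001,"hand":0.4}]'

```text
t: 2.2
eef_pos: [0.4831, -0.1667, 0.131]
tcp_rot: [0.257, 0.067, 0.964, -0.017]
ft_force: [-0.1, -0.2, 1.2]
finger_gap: 0.0525
```

```bash
python3 - <<'E'
from h import *
s=observe();print(s['t'],s['eef_pos'],s['q'].round(2),s['ft_force'].round(2),s['finger_gap'],unw())
crop('scene','pics/s1.png',165,120,150,120,5)
crop('top','pics/t1.png',200,110,150,120,5)
rows([(tabpt(0),30,.4)])
E
```

```text
2.2 [ 0.48314817 -0.16665435  0.13104949] [-0.64  0.26  2.23  0.92  0.31 -2.92] [-0.06 -0.21  1.24] 0.05247714036857857 [-70.6   2.4  51.8]
{"dx": 0.0446, "dy": -0.0138, "dz": -0.0701, "ax": -0.0006, "ay": -0.0006, "az": -0.0003, "hand": 0.4}
```

View pics/s1.png

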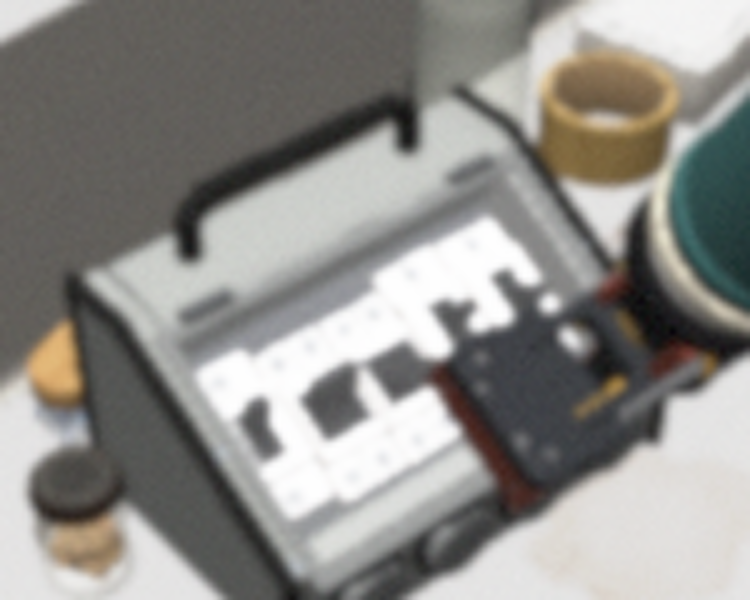

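View pics/t1.png

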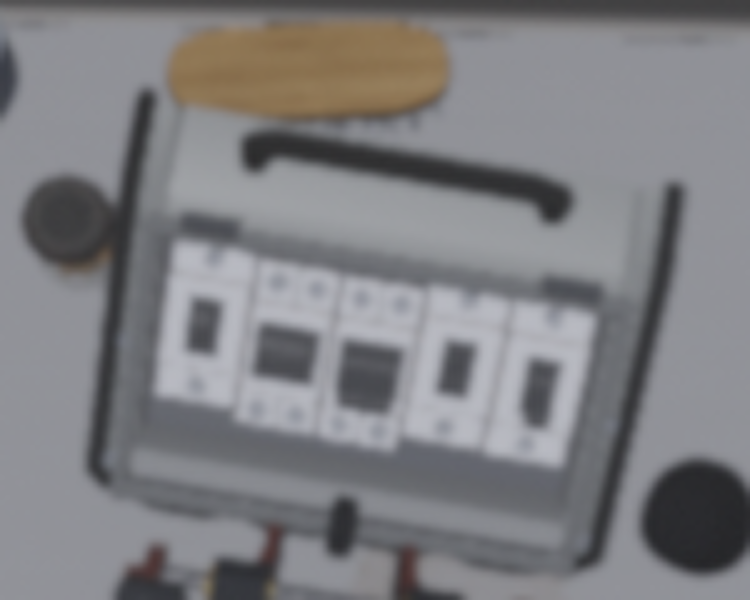

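```bash
cat > fk.py <<'E'
from h import *
from scipy.optimize import least_squares
obs=[([1.00491873,.359415109,1.51126743,-1.27e-5,1.27246829,-.115101981],[.26111404,.53959359,.24092585],[-2.54e-4,.22348,.97471,-7.36e-4])]
def fk(L,q):
    a1,d1,L1,L2,e,d6=L
    z,y=np.array([0,0,1.]),np.array([0,1.,0])
    R1=Ro.from_rotvec(q[0]*z); R2=R1*Ro.from_rotvec(q[1]*y); R3=R2*Ro.from_rotvec(q[2]*y)
    R4=R3*Ro.from_rotvec(SG[0]*q[3]*z); R5=R4*Ro.from_rotvec(q[4]*y); R6=R5*Ro.from_rotvec(SG[1]*q[5]*z)
    P=R1.apply([a1,0,d1])+R2.apply([0,0,L1])+R3.apply([e,0,L2])+R5.apply([0,0,d6])
    return P,R6
SG=[1,1]
E
python3 - <<'E'
import fk
from fk import *
s=observe()
def st(q,p,t):return (np.array(q),np.array(p),quat(t))
O=[st(*obs[0]),st([-.03,-.16,2.26,-.12,.53,-1.37],[.40202617,.03578256,.24141481],[.259,.07,.963,-.02]),st(s['q'],s['eef_pos'],s['tcp_rot'])]
for sg in((1,1),(1,-1),(-1,1),(-1,-1)):
    fk.SG[:]=sg
    print(sg,[((fk.fk([0,.2,.4,.4,0,.2],o[0])[1].inv()*o[2]).as_rotvec()).round(2) for o in O])
E
```

```text
Traceback (most recent call last):
AttributeError: 'function' object has no attribute 'SG'
```

```bash
python3 - <<'E'
from fk import *
s=observe()
def st(q,p,t):return (np.array(q),np.array(p),quat(t))
O=[st(*obs[0]),st([-.03,-.16,2.26,-.12,.53,-1.37],[.40202617,.03578256,.24141481],[.259,.07,.963,-.02]),st(s['q'],s['eef_pos'],s['tcp_rot'])]
for sg in((1,1),(1,-1),(-1,1),(-1,-1)):
    SG[:]=sg
    print(sg,[((fk([0,.2,.4,.4,0,.2],o[0])[1].inv()*o[2]).as_rotvec()).round(2) for o in O])
    f=least_squares(lambda L:np.concatenate([fk(L,o[0])[0]-o[1] for o in O]),[0,.2,.4,.4,0,.2])
    print(f.cost,f.x.round(4),(f.fun*1e3).round(1))
E
```

```text
(1, 1) [array([-0.  , -0.  ,  1.57]), array([ 0.  , -0.01,  1.57]), array([ 0.  , -0.  ,  1.57])]
0.005997480313208538 [-0.1214  0.4255  0.7396  0.5353  0.1818  0.5507] [ 58.2 -36.9  -5.5  -1.6 -81.1   8.7 -14.7 -18.1  -3.1]
(1, -1) [array([-0.  , -0.  ,  1.34]), array([-0.01, -0.01, -1.17]), array([-0.  , -0.  ,  2.03])]
0.005997480313208538 [-0.1214  0.4255  0.7396  0.5353  0.1818  0.5507] [ 58.2 -36.9  -5.5  -1.6 -81.1   8.7 -14.7 -18.1  -3.1]
(-1, 1) [array([ 0.  , -0.  ,  1.57]), array([0.11, 0.06, 1.36]), array([-0.38,  0.61, -2.84])]
0.007881793387217067 [ 0.5598 -0.4277 -0.0011 -0.0269 -0.2047 -0.4968] [ 57.9 -37.4  30.7  -7.1 -77.7 -48.2 -17.6 -32.3  17.5]
(-1, -1) [array([ 0.  , -0.  ,  1.34]), array([ 0.09, -0.1 , -1.37]), array([-0.45,  0.45, -2.4 ])]
0.007881793387217067 [ 0.5598 -0.4277 -0.0011 -0.0269 -0.2047 -0.4968] [ 57.9 -37.4  30.7  -7.1 -77.7 -48.2 -17.6 -32.3  17.5]
```

```bash
cat >> fk.py <<'E'
def fk(L,q):
    a1,d1,L1,L2,e,d6,b=L
    z,y=np.array([0,0,1.]),np.array([0,1.,0])
    R1=Ro.from_rotvec(q[0]*z); R2=R1*Ro.from_rotvec(q[1]*y); R3=R2*Ro.from_rotvec(q[2]*y)
    R4=R3*Ro.from_rotvec(q[3]*z); R5=R4*Ro.from_rotvec(q[4]*y); R6=R5*Ro.from_rotvec([0,0,q[5]+np.pi/2])
    return R1.apply([a1,b,d1])+R2.apply([0,0,L1])+R3.apply([e,0,L2])+R5.apply([0,0,d6]),R6
E
python3 - <<'E'
from fk import *
s=observe()
def st(q,p,t):return (np.array(q),np.array(p),quat(t))
O=[st(*obs[0]),st([-.03,-.16,2.26,-.12,.53,-1.37],[.40202617,.03578256,.24141481],[.259,.07,.963,-.02]),st(s['q'],s['eef_pos'],s['tcp_rot'])]
f=least_squares(lambda L:np.r_[np.concatenate([fk(L,o[0])[0]-o[1] for o in O]),1e-3*L[0],1e-3*L[4]],[0,.2,.4,.4,0,.2,.06])
print(f.cost,f.x.round(4),(f.fun*1e3).round(1))
np.save('L.npy',f.x)
E
```

```text
2.13312657215575e-06 [0.0007 0.2726 0.6068 0.4345 0.1125 0.3629 0.0692] [-0.2  0.1  1.  -0.2 -0.6 -1.5  0.4  0.2  0.6  0.   0.1]
```

```bash
cat >> fk.py <<'E'
LO=np.array([-2.97,-1.01,.21,-.96,.2,-2.98]);HI=np.array([2.97,2.36,2.38,4.11,2.71,2.98])
LL=np.load('L.npy')
def ik(P,R,q0):
    def r(q):
        p,Rq=fk(LL,q); return np.r_[(p-P)*5,(Rq.inv()*R).as_rotvec()]
    q0=np.clip(q0,LO+.01,HI-.01)
    f=least_squares(r,q0,bounds=(LO,HI)); return f.x,np.abs(f.fun).max()
E
python3 - <<'E'
from fk import *
seed=np.array([-.3,.3,1.8,0,.8,-1.7])
for name,P in [('tab0',tabpt(0)),('tab60',tabpt(1.05)),('tab133',tabpt(2.33)),('u-35',pan(-35,-63,-14)),('u+30',pan(30,-63,-14)),('u-35L',pan(-35,84,-14)),('u+30c',pan(30,42,-14))]:
    for pit in(0,10,20,30):
        out=[]
        for fl in (0,1):
            R=Rt(pit)*(Ro.from_rotvec([0,0,np.pi*fl]))
            q,e=ik(P,R,seed+np.array([0,0,0,0,0,np.pi*fl])); out.append((q.round(2).tolist(),round(e,3)))
        print(name,pit,out)
E
```

```text
tab0 0 [([-0.46, 0.45, 1.81, -0.0, 0.89, -1.89], np.float64(0.0)), ([-0.46, 0.45, 1.81, -0.0, 0.89, 1.25], np.float64(0.0))]
tab0 10 [([-0.5, 0.39, 1.95, 0.1, 0.65, -2.01], np.float64(0.0)), ([-0.5, 0.39, 1.95, 0.1, 0.65, 1.13], np.float64(0.0))]
tab0 20 [([-0.55, 0.35, 2.09, 0.36, 0.4, -2.29], np.float64(0.0)), ([-0.55, 0.35, 2.09, 0.36, 0.4, 0.85], np.float64(0.0))]
tab0 30 [([-0.6, 0.36, 2.2, 1.02, 0.25, -2.98], np.float64(0.028)), ([-0.62, 0.37, 2.22, 1.25, 0.24, -0.09], np.float64(0.0))]
tab60 0 [([-0.44, 0.31, 1.62, -0.0, 1.21, -1.87], np.float64(0.0)), ([-0.44, 0.31, 1.62, -0.0, 1.21, 1.27], np.float64(0.0))]
tab60 10 [([-0.48, 0.23, 1.75, 0.07, 1.0, -1.95], np.float64(0.0)), ([-0.48, 0.23, 1.75, 0.07, 1.0, 1.2], np.float64(0.0))]
tab60 20 [([-0.53, 0.16, 1.89, 0.19, 0.77, -2.07], np.float64(0.0)), ([-0.53, 0.16, 1.89, 0.19, 0.77, 1.07], np.float64(0.0))]
tab60 30 [([-0.59, 0.12, 2.03, 0.42, 0.55, -2.33], np.float64(0.0)), ([-0.59, 0.12, 2.03, 0.42, 0.55, 0.81], np.float64(0.0))]
tab133 0 [([-0.38, 0.51, 1.21, 0.0, 1.42, -1.81], np.float64(0.0)), ([-0.38, 0.51, 1.21, 0.0, 1.42
[... 1713 characters left out ...]
loat64(0.0)), ([-0.33, 0.39, 2.03, 0.18, 0.39, 1.23], np.float64(0.0))]
u-35L 30 [([-0.39, 0.39, 2.14, 0.86, 0.2, -2.64], np.float64(0.034)), ([-0.39, 0.39, 2.14, 0.86, 0.2, 0.5], np.float64(0.034))]
u+30c 0 [([-0.34, 0.51, 1.58, 0.0, 1.05, -1.77], np.float64(0.0)), ([-0.34, 0.51, 1.58, 0.0, 1.05, 1.37], np.float64(0.0))]
u+30c 10 [([-0.37, 0.45, 1.73, 0.05, 0.8, -1.83], np.float64(0.0)), ([-0.37, 0.45, 1.73, 0.05, 0.8, 1.31], np.float64(0.0))]
u+30c 20 [([-0.39, 0.4, 1.87, 0.17, 0.54, -1.96], np.float64(0.0)), ([-0.39, 0.4, 1.87, 0.17, 0.54, 1.19], np.float64(0.0))]
u+30c 30 [([-0.43, 0.38, 2.02, 0.55, 0.27, -2.35], np.float64(0.0)), ([-0.43, 0.38, 2.02, 0.55, 0.27, 0.79], np.float64(0.0))]
```

```bash
python3 - <<'E'
from h import *
rows([(tabpt(0,.09),10,.4),(tabpt(0),10,.4)])
E
```

```text
{"dx": -0.0188, "dy": -0.0048, "dz": 0.0407, "ax": 0.0071, "ay": 0.0544, "az": -0.0003, "hand": 0.4}
{"dx": 0.0446, "dy": -0.0138, "dz": -0.0701, "ax": 0.0071, "ay": 0.0544, "az": -0.0003, "hand": 0.4}
```

Request:
jog_arm --motion '[{"dx":-0.0188,"dy":-0.0048,"dz":0.0407,"ax":0.002,"ay":0.018,"az":0,"hand":0.4},{"dx":-0.0188,"dy":-0.0048,"dz":0.0407,"ax":0.005,"ay":0.036,"az":0,"hand":0.4},{"dx":-0.0188,"dy":-0.0048,"dz":0.0407,"ax":0.0071,"ay":0.0544,"az":-0.0003,"hand":0.4},{"dx":-0.0188,"dy":-0.0048,"dz":0.0407,"ax":0.0071,"ay":0.0544,"az":-0.0003,"hand":0.4},{"dx":-0.0188,"dy":-0.0048,"dz":0.0407,"ax":0.0071,"ay":0.0544,"az":-0.0003,"hand":0.4},{"dx":-0.0188,"dy":-0.0048,"dz":0.0407,"ax":0.0071,"ay":0.0544,"az":-0.0003,"hand":0.4},{"dx":-0.0188,"dy":-0.0048,"dz":0.0407,"ax":0.0071,"ay":0.0544,"az":-0.0003,"hand":0.4},{"dx":-0.0188,"dy":-0.0048,"dz":0.0407,"ax":0.0071,"ay":0.0544,"az":-0.0003,"hand":0.4},{"dx":-0.0188,"dy":-0.0048,"dz":0.0407,"ax":0.0071,"ay":0.0544,"az":-0.0003,"hand":0.4}]'

```text
t: 3.05
eef_pos: [0.4713, -0.1658, 0.1508]
tcp_rot: [0.087, 0.07, 0.994, -0.005]
ft_force: [0.3, 1.2, 0.3]
finger_gap: 0.0528
```

```bash
python3 - <<'E'
from h import *
s=observe();print(s['t'],s['eef_pos'],s['q'].round(2),s['joint_velocities'].round(2),s['ft_force'].round(2),s['finger_gap'],unw())
rows([(tabpt(0,.055),10,.4),(tabpt(0),10,.4)])
E
```

```text
3.05 [ 0.47125605 -0.16577239  0.15080232] [-0.53  0.25  1.96  0.1   0.77 -2.02] [-0.01  0.   -0.   -0.01  0.01  0.01] [0.26 1.15 0.25] 0.052819577917202785 [-77.5   1.6  76. ]
{"dx": 0.038, "dy": -0.0086, "dz": -0.0593, "ax": -0.0002, "ay": -0.0001, "az": -0.0001, "hand": 0.4}
{"dx": 0.0667, "dy": -0.0126, "dz": -0.1095, "ax": -0.0002, "ay": -0.0001, "az": -0.0001, "hand": 0.4}
```

Request:
jog_arm --motion '[{"dx":0.038,"dy":-0.0086,"dz":-0.0593,"ax":0,"ay":0,"az":0,"hand":0.4},{"dx":0.05,"dy":-0.01,"dz":-0.08,"ax":0,"ay":0,"az":0,"hand":0.4},{"dx":0.06,"dy":-0.012,"dz":-0.1,"ax":0,"ay":0,"az":0,"hand":0.4},{"dx":0.0667,"dy":-0.0126,"dz":-0.1095,"ax":0,"ay":0,"az":0,"hand":0.4},{"dx":0.0667,"dy":-0.0126,"dz":-0.1095,"ax":0,"ay":0,"az":0,"hand":0.4},{"dx":0.0667,"dy":-0.0126,"dz":-0.1095,"ax":0,"ay":0,"az":0,"hand":0.4}]'

```text
t: 3.55
eef_pos: [0.504, -0.1719, 0.0958]
tcp_rot: [0.086, 0.07, 0.994, -0.005]
ft_force: [0.4, -0.2, 0.3]
finger_gap: 0.0527
```

```bash
python3 - <<'E'
from h import *
s=observe();print(s['t'],s['eef_pos'],tabpt(0),s['joint_velocities'].round(2),s['ft_force'].round(2),s['finger_gap'],unw())
crop('top','pics/t2.png',200,110,150,120,5)
rows([(tabpt(0),10,.85)])
E
```

```text
3.55 [ 0.50403983 -0.17186701  0.09583889] [ 0.50460693 -0.17209306  0.096047  ] [-0.   -0.02 -0.01 -0.    0.    0.  ] [ 0.38 -0.19  0.29] 0.05271630412310308 [-76.1   0.2  11.8]
{"dx": 0.0006, "dy": -0.0001, "dz": -0.0004, "ax": -0.0003, "ay": -0.0001, "az": -0.0001, "hand": 0.85}
```

View pics/t2.png

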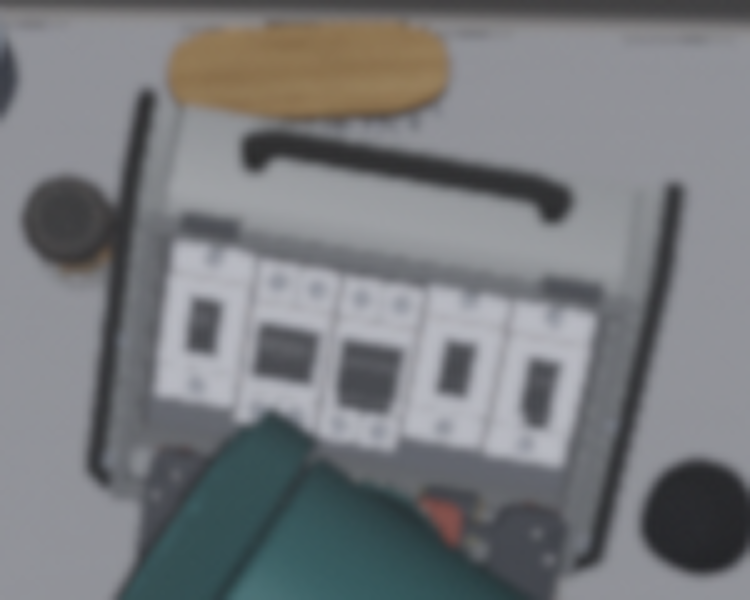

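Request:
jog_arm --motion '[{"dx":0,"dy":0,"dz":0,"ax":0,"ay":0,"az":0,"hand":1},{"dx":0,"dy":0,"dz":0,"ax":0,"ay":0,"az":0,"hand":1},{"dx":0,"dy":0,"dz":0,"ax":0,"ay":0,"az":0,"hand":1},{"dx":0,"dy":0,"dz":0,"ax":0,"ay":0,"az":0,"hand":1},{"dx":0,"dy":0,"dz":0,"ax":0,"ay":0,"az":0,"hand":1},{"dx":0,"dy":0,"dz":0,"ax":0,"ay":0,"az":0,"hand":1}]' --force 8

```text
t: 4.1
eef_pos: [0.5044, -0.1712, 0.0964]
tcp_rot: [0.087, 0.07, 0.994, -0.004]
ft_force: [7.0, 15.0, 4.1]
finger_gap: 0.0165
```

```bash
python3 - <<'E'
from h import *
s=observe();print(s['t'],s['eef_pos'],s['ft_force'].round(2),s['torque'].round(2),s['finger_gap'],unw())
ph=np.linspace(0,1.0,13)[1:]
rows([(tabpt(f),10,1) for f in ph])
E
```

```text
4.1 [ 0.50439038 -0.17117829  0.09640841] [ 6.98 14.96  4.07] [ 2.65 -1.08  0.3 ] 0.0164799476625085 [-75.6   0.9  12.1]
{"dx": -0.0059, "dy": -0.0009, "dz": 0.0209, "ax": -0.0006, "ay": -0.0, "az": 0.0, "hand": 1}
{"dx": -0.0105, "dy": -0.0003, "dz": 0.043, "ax": -0.0006, "ay": -0.0, "az": 0.0, "hand": 1}
{"dx": -0.0132, "dy": 0.0001, "dz": 0.0654, "ax": -0.0006, "ay": -0.0, "az": 0.0, "hand": 1}
{"dx": -0.0141, "dy": 0.0002, "dz": 0.088, "ax": -0.0006, "ay": -0.0, "az": 0.0, "hand": 1}
{"dx": -0.0131, "dy": 0.0001, "dz": 0.1106, "ax": -0.0006, "ay": -0.0, "az": 0.0, "hand": 1}
{"dx": -0.0103, "dy": -0.0003, "dz": 0.1329, "ax": -0.0006, "ay": -0.0, "az": 0.0, "hand": 1}
{"dx": -0.0056, "dy": -0.001, "dz": 0.155, "ax": -0.0006, "ay": -0.0, "az": 0.0, "hand": 1}
{"dx": 0.0009, "dy": -0.0019, "dz": 0.1766, "ax": -0.0006, "ay": -0.0, "az": 0.0, "hand": 1}
{"dx": 0.0092, "dy": -0.0031, "dz": 0.1976, "ax": -0.0006, "ay": -0.0, "az": 0.0, "hand": 1}
{"dx": 0.0191, "dy": -0.0045, "dz": 0.2178, "ax": -0.0006, "ay": -0.0, "az": 0.0, "hand": 1}
{"dx": 0.0307, "dy": -0.0061, "dz": 0.2372, "ax": -0.0006, "ay": -0.0, "az": 0.0, "hand": 1}
{"dx": 0.0438, "dy": -0.008, "dz": 0.2554, "ax": -0.0006, "ay": -0.0, "az": 0.0, "hand": 1}
```

Request:
jog_arm --motion '[{"dx":0.0005,"dy":0.003,"dz":0,"ax":0,"ay":0,"az":0,"hand":1},{"dx":0.0005,"dy":0.003,"dz":0,"ax":0,"ay":0,"az":0,"hand":1},{"dx":0.0005,"dy":0.003,"dz":0,"ax":0,"ay":0,"az":0,"hand":1}]' --force 6

```text
t: 4.35
eef_pos: [0.5047, -0.1696, 0.0964]
tcp_rot: [0.087, 0.07, 0.994, -0.004]
ft_force: [-0.5, 0.4, 0.2]
finger_gap: 0.0144
```

```bash
python3 - <<'E'
from h import *
s=observe();print(s['t'],s['eef_pos'],s['ft_force'].round(2),s['torque'].round(2),s['finger_gap'],unw())
E
```

```text
4.35 [ 0.50471514 -0.1695818   0.09644746] [-0.48  0.42  0.17] [ 0.23 -0.01 -0.15] 0.014398275346595019 [-75.5   2.6  12.1]
```

```bash
python3 - <<'E'
from h import *
p=np.load('pose.npy'); np.save('pose_cam.npy',p); p[1]+=.0025; np.save('pose.npy',p)
E
sed -i "s/pose.npy/pose_cam.npy/" meas.py fit.py
python3 - <<'E'
from h import *
ph=np.linspace(0,1.8,19)[1:]
rows([(tabpt(f),10-f*3,1) for f in ph])
E
```

```text
{"dx": -0.0076, "dy": 0.001, "dz": 0.0252, "ax": -0.0004, "ay": 0.0008, "az": 0.0, "hand": 1}
{"dx": -0.0125, "dy": 0.0017, "dz": 0.0519, "ax": -0.0003, "ay": 0.0016, "az": 0.0, "hand": 1}
{"dx": -0.0146, "dy": 0.002, "dz": 0.0789, "ax": -0.0002, "ay": 0.0025, "az": 0.0, "hand": 1}
{"dx": -0.0141, "dy": 0.0019, "dz": 0.106, "ax": -0.0001, "ay": 0.0033, "az": 0.0, "hand": 1}
{"dx": -0.0109, "dy": 0.0015, "dz": 0.1329, "ax": 0.0, "ay": 0.0041, "az": 0.0, "hand": 1}
{"dx": -0.0051, "dy": 0.0007, "dz": 0.1593, "ax": 0.0001, "ay": 0.0049, "az": 0.0, "hand": 1}
{"dx": 0.0034, "dy": -0.0005, "dz": 0.185, "ax": 0.0003, "ay": 0.0058, "az": 0.0, "hand": 1}
{"dx": 0.0143, "dy": -0.0021, "dz": 0.2098, "ax": 0.0004, "ay": 0.0066, "az": 0.0, "hand": 1}
{"dx": 0.0276, "dy": -0.004, "dz": 0.2333, "ax": 0.0005, "ay": 0.0074, "az": 0.0, "hand": 1}
{"dx": 0.0432, "dy": -0.0062, "dz": 0.2554, "ax": 0.0006, "ay": 0.0082, "az": 0.0, "hand": 1}
{"dx": 0.0609, "dy": -0.0087, "dz": 0.2757, "ax": 0.0007, "ay": 0.0091, "az": 0.0, "hand": 1}
{"dx": 0.0805, "dy": -0.0114, "dz": 0.2942, "ax": 0.0008, "ay": 0.0099, "az": 0.0001, "hand": 1}
{"dx": 0.1018, "dy": -0.0145, "dz": 0.3106, "ax": 0.001, "ay": 0.0107, "az": 0.0001, "hand": 1}
{"dx": 0.1246, "dy": -0.0177, "dz": 0.3248, "ax": 0.0011, "ay": 0.0115, "az": 0.0001, "hand": 1}
{"dx": 0.1488, "dy": -0.0211, "dz": 0.3367, "ax": 0.0012, "ay": 0.0124, "az": 0.0001, "hand": 1}
{"dx": 0.174, "dy": -0.0247, "dz": 0.346, "ax": 0.0013, "ay": 0.0132, "az": 0.0001, "hand": 1}
{"dx": 0.1999, "dy": -0.0284, "dz": 0.3527, "ax": 0.0014, "ay": 0.014, "az": 0.0001, "hand": 1}
{"dx": 0.2265, "dy": -0.0321, "dz": 0.3568, "ax": 0.0015, "ay": 0.0148, "az": 0.0001, "hand": 1}
```

First third, to check the forces.

Request:
jog_arm --motion '[{"dx":-0.007,"dy":0.001,"dz":0.025,"ax":0,"ay":0.001,"az":0,"hand":1},{"dx":-0.0125,"dy":0.0017,"dz":0.052,"ax":0,"ay":0.0016,"az":0,"hand":1},{"dx":-0.0146,"dy":0.002,"dz":0.079,"ax":0,"ay":0.0025,"az":0,"hand":1},{"dx":-0.014,"dy":0.002,"dz":0.106,"ax":0,"ay":0.0033,"az":0,"hand":1},{"dx":-0.011,"dy":0.0015,"dz":0.133,"ax":0,"ay":0.0041,"az":0,"hand":1},{"dx":-0.005,"dy":0.0007,"dz":0.1593,"ax":0,"ay":0.005,"az":0,"hand":1}]'

```text
t: 4.85
eef_pos: [0.5002, -0.1688, 0.1759]
tcp_rot: [0.069, 0.07, 0.995, -0.005]
ft_force: [-1.0, -0.2, -0.2]
finger_gap: 0.0142
```

```bash
python3 - <<'E'
from h import *
s=observe();print(s['t'],s['eef_pos'],s['q'].round(2),s['ft_force'].round(2),s['torque'].round(2),s['finger_gap'],unw())
ph=np.linspace(.6,2.2,17)[1:]
rows([(tabpt(f),10-f*4,1) for f in ph])
E
```

```text
4.85 [ 0.5001906  -0.16875996  0.17591547] [-0.49  0.27  1.85  0.06  0.89 -1.95] [-1.04 -0.21 -0.25] [ 0.03  0.45 -0.08] 0.014175061113745193 [-40.1   0.2  83.3]
{"dx": 0.0124, "dy": -0.0022, "dz": 0.0261, "ax": 0.0004, "ay": 0.0021, "az": 0.0, "hand": 1}
{"dx": 0.0233, "dy": -0.0037, "dz": 0.0508, "ax": 0.0005, "ay": 0.0032, "az": 0.0, "hand": 1}
{"dx": 0.0366, "dy": -0.0056, "dz": 0.0744, "ax": 0.0007, "ay": 0.0043, "az": 0.0, "hand": 1}
{"dx": 0.0522, "dy": -0.0078, "dz": 0.0964, "ax": 0.0008, "ay": 0.0054, "az": 0.0, "hand": 1}
{"dx": 0.0699, "dy": -0.0103, "dz": 0.1168, "ax": 0.001, "ay": 0.0065, "az": 0.0, "hand": 1}
{"dx": 0.0895, "dy": -0.0131, "dz": 0.1353, "ax": 0.0011, "ay": 0.0076, "az": 0.0, "hand": 1}
{"dx": 0.1108, "dy": -0.0161, "dz": 0.1517, "ax": 0.0013, "ay": 0.0087, "az": 0.0, "hand": 1}
{"dx": 0.1337, "dy": -0.0194, "dz": 0.1659, "ax": 0.0015, "ay": 0.0098, "az": 0.0, "hand": 1}
{"dx": 0.1578, "dy": -0.0228, "dz": 0.1777, "ax": 0.0016, "ay": 0.0109, "az": 0.0, "hand": 1}
{"dx": 0.183, "dy": -0.0263, "dz": 0.187, "ax": 0.0018, "ay": 0.012, "az": 0.0, "hand": 1}
{"dx": 0.209, "dy": -0.03, "dz": 0.1938, "ax": 0.0019, "ay": 0.0131, "az": 0.0, "hand": 1}
{"dx": 0.2355, "dy": -0.0338, "dz": 0.1979, "ax": 0.0021, "ay": 0.0142, "az": 0.0, "hand": 1}
{"dx": 0.2623, "dy": -0.0376, "dz": 0.1993, "ax": 0.0022, "ay": 0.0153, "az": 0.0, "hand": 1}
{"dx": 0.2891, "dy": -0.0414, "dz": 0.1979, "ax": 0.0024, "ay": 0.0164, "az": 0.0, "hand": 1}
{"dx": 0.3156, "dy": -0.0451, "dz": 0.1939, "ax": 0.0025, "ay": 0.0175, "az": 0.0, "hand": 1}
{"dx": 0.3416, "dy": -0.0488, "dz": 0.1873, "ax": 0.0027, "ay": 0.0186, "az": 0.0, "hand": 1}
```

Request:
jog_arm --motion '[{"dx":0.0124,"dy":-0.002,"dz":0.026,"ax":0,"ay":0.002,"az":0,"hand":1},{"dx":0.0233,"dy":-0.0037,"dz":0.051,"ax":0,"ay":0.003,"az":0,"hand":1},{"dx":0.0366,"dy":-0.0056,"dz":0.0744,"ax":0.001,"ay":0.0043,"az":0,"hand":1},{"dx":0.0522,"dy":-0.0078,"dz":0.0964,"ax":0.001,"ay":0.0054,"az":0,"hand":1},{"dx":0.07,"dy":-0.0103,"dz":0.1168,"ax":0.001,"ay":0.0065,"az":0,"hand":1},{"dx":0.0895,"dy":-0.013,"dz":0.1353,"ax":0.001,"ay":0.0076,"az":0,"hand":1},{"dx":0.111,"dy":-0.016,"dz":0.1517,"ax":0.001,"ay":0.0087,"az":0,"hand":1},{"dx":0.1337,"dy":-0.0194,"dz":0.166,"ax":0.0015,"ay":0.0098,"az":0,"hand":1},{"dx":0.158,"dy":-0.0228,"dz":0.1777,"ax":0.0016,"ay":0.011,"az":0,"hand":1},{"dx":0.183,"dy":-0.0263,"dz":0.187,"ax":0.0018,"ay":0.012,"az":0,"hand":1},{"dx":0.209,"dy":-0.03,"dz":0.1938,"ax":0.002,"ay":0.013,"az":0,"hand":1},{"dx":0.2355,"dy":-0.0338,"dz":0.198,"ax":0.002,"ay":0.0142,"az":0,"hand":1},{"dx":0.2623,"dy":-0.0376,"dz":0.1993,"ax":0.002,"ay":0.0153,"az":0,"hand":1},{"dx":0.289,"dy":-0.0414,"dz":0.198,"ax":0.0024,"ay":0.0164,"az":0,"hand":1}]'

```text
t: 6.02
eef_pos: [0.645, -0.1916, 0.2754]
tcp_rot: [0.017, 0.071, 0.997, -0.003]
ft_force: [-1.0, -7.3, -0.1]
finger_gap: 0.0141
```

```bash
python3 - <<'E'
from h import *
s=observe();print(s['t'],s['eef_pos'],tabpt(2.0),s['ft_force'].round(2),s['torque'].round(2),s['finger_gap'])
rows([(tabpt(f),2,1) for f in (2.08,2.16,2.24,2.29)])
crop('scene','pics/s3.png',165,70,150,120,5)
E
```

```text
6.0167 [ 0.64496616 -0.19157825  0.27536739] [ 0.64473262 -0.18944065  0.27488673] [-1.01 -7.26 -0.12] [-0.86  0.31 -0.03] 0.014104020508417622
{"dx": 0.0208, "dy": 0.0013, "dz": -0.004, "ax": 0.0006, "ay": -0.0001, "az": 0.0001, "hand": 1}
{"dx": 0.0417, "dy": -0.0017, "dz": -0.0087, "ax": 0.0006, "ay": -0.0001, "az": 0.0001, "hand": 1}
{"dx": 0.0623, "dy": -0.0046, "dz": -0.015, "ax": 0.0006, "ay": -0.0001, "az": 0.0001, "hand": 1}
{"dx": 0.0748, "dy": -0.0064, "dz": -0.0199, "ax": 0.0006, "ay": -0.0001, "az": 0.0001, "hand": 1}
```

View pics/s3.png

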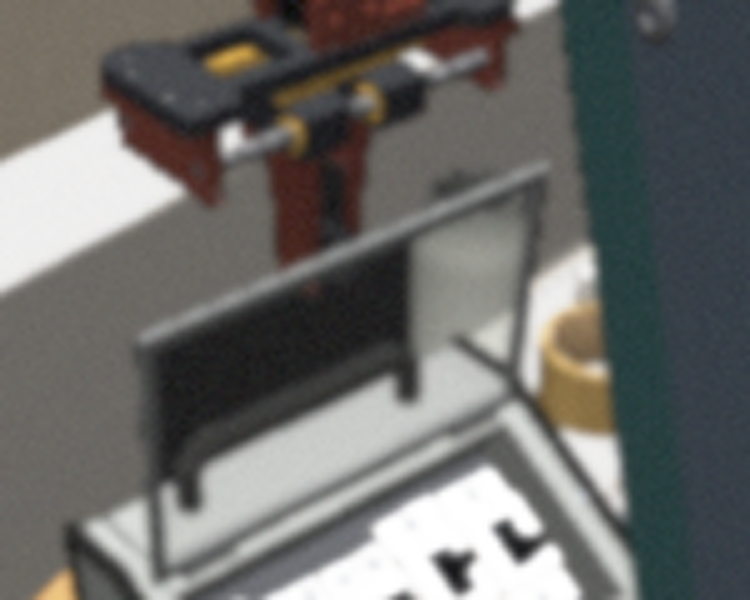

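Request:
jog_arm --motion '[{"dx":0.0208,"dy":-0.006,"dz":-0.004,"ax":0,"ay":0,"az":0,"hand":1},{"dx":0.0417,"dy":-0.009,"dz":-0.0087,"ax":0,"ay":0,"az":0,"hand":1},{"dx":0.0623,"dy":-0.012,"dz":-0.015,"ax":0,"ay":0,"az":0,"hand":1},{"dx":0.0748,"dy":-0.014,"dz":-0.02,"ax":0,"ay":0,"az":0,"hand":1},{"dx":0.0748,"dy":-0.014,"dz":-0.02,"ax":0,"ay":0,"az":0,"hand":1}]'

```text
t: 6.48
eef_pos: [0.6866, -0.1984, 0.2643]
tcp_rot: [0.019, 0.07, 0.997, -0.002]
ft_force: [2.2, 4.0, 1.9]
finger_gap: 0.0139
```

```bash
python3 - <<'E'
from h import *
s=observe();print(s['t'],s['eef_pos'],tabpt(2.29),s['ft_force'].round(2),s['torque'].round(2),s['finger_gap'])
E
```

```text
6.4833 [ 0.68663098 -0.19840383  0.26433039] [ 0.68236203 -0.19477053  0.26543926] [2.24 4.01 1.85] [ 0.77 -0.34 -0.03] 0.01385277936881418
```

```bash
python3 - <<'E'
import numpy as np
p=np.load('pose_cam.npy'); p[1]+=.0014; p[2]-=.012; np.save('pose.npy',p)
from h import *
print(tabpt(0),tabpt(2.33))
s=observe()
P=s['eef_pos']
up=P+[0.004,0,.11]
fr=pan(20,-42,150); fr[2]=up[2]
rows([(P,0,.35),(up,2,.35),(fr,10,1),(pan(38,-42,60),10,1),(pan(38,-42,20),10,1)])
E
```

```text
[ 0.50477161 -0.16957856  0.096047  ] [ 0.68712784 -0.19764382  0.26328544]
{"dx": 0.0, "dy": 0.0, "dz": 0.0, "ax": 0.0012, "ay": 0.0059, "az": -0.0019, "hand": 0.35}
{"dx": 0.008, "dy": 0.0, "dz": 0.22, "ax": 0.0004, "ay": 0.0004, "az": -0.0019, "hand": 0.35}
{"dx": -0.362, "dy": -0.0276, "dz": 0.22, "ax": -0.0029, "ay": -0.0216, "az": -0.0019, "hand": 1}
{"dx": -0.2423, "dy": -0.046, "dz": -0.1438, "ax": -0.0029, "ay": -0.0216, "az": -0.0019, "hand": 1}
{"dx": -0.2027, "dy": -0.0521, "dz": -0.2131, "ax": -0.0029, "ay": -0.0216, "az": -0.0019, "hand": 1}
```

Request:
jog_arm --motion '[{"dx":0,"dy":0,"dz":0,"ax":0,"ay":0,"az":0,"hand":0.35},{"dx":0,"dy":0,"dz":0,"ax":0,"ay":0,"az":0,"hand":0.35},{"dx":0,"dy":0,"dz":0,"ax":0,"ay":0,"az":0,"hand":0.35},{"dx":0,"dy":0,"dz":0,"ax":0,"ay":0,"az":0,"hand":0.35},{"dx":0.005,"dy":0,"dz":0.04,"ax":0,"ay":0,"az":0,"hand":0.35},{"dx":0.008,"dy":0,"dz":0.1,"ax":0,"ay":0,"az":0,"hand":0.35},{"dx":0.008,"dy":0,"dz":0.16,"ax":0,"ay":0,"az":0,"hand":0.35},{"dx":0.008,"dy":0,"dz":0.22,"ax":0,"ay":0,"az":0,"hand":0.35},{"dx":0.0,"dy":0,"dz":0.22,"ax":0,"ay":0,"az":0,"hand":0.35}]'

```text
t: 7.23
eef_pos: [0.6892, -0.1997, 0.382]
tcp_rot: [0.024, 0.07, 0.997, -0.004]
ft_force: [0.2, -0.1, 0.9]
finger_gap: 0.0569
```

```bash
cat >> h.py <<'E'
def pan(u,y,n,pit=10): # TCP position for tip centre at panel coords mm
    return box2w(p_,WIN+(u*U+y*Y+n*N)/1e3)[0]-.019*Rt(pit).as_matrix()[:,2]
E
python3 - <<'E'
from h import *
s=observe();print(s['t'],s['eef_pos'],s['ft_force'].round(2),s['finger_gap'])
P=s['eef_pos']
fr=pan(20,-42,150); fr[2]=P[2]
rows([(fr,10,1),(pan(32,-42,90),10,1),(pan(32,-42,20),10,1)])
im=capture('scene');cv2.imwrite('pics/s4full.png',im[:,:,::-1])
cv2.imwrite('pics/s4.png',cv2.resize(im[70:190,165:315,::-1],None,fx=5,fy=5,interpolation=cv2.INTER_CUBIC))
im=capture('top');cv2.imwrite('pics/top4.png',im[:,:,::-1])
cv2.imwrite('pics/t4.png',cv2.resize(im[110:230,200:350,::-1],None,fx=5,fy=5,interpolation=cv2.INTER_CUBIC))
E
```

```text
7.2333 [ 0.68918639 -0.19971326  0.38197647] [ 0.23 -0.09  0.9 ] 0.05685849312611943
{"dx": -0.3549, "dy": -0.0269, "dz": 0.0, "ax": -0.0021, "ay": -0.0199, "az": -0.0018, "hand": 1}
{"dx": -0.275, "dy": -0.0392, "dz": -0.3287, "ax": -0.0021, "ay": -0.0199, "az": -0.0018, "hand": 1}
{"dx": -0.2058, "dy": -0.0498, "dz": -0.4499, "ax": -0.0021, "ay": -0.0199, "az": -0.0018, "hand": 1}
```

View pics/s4.png

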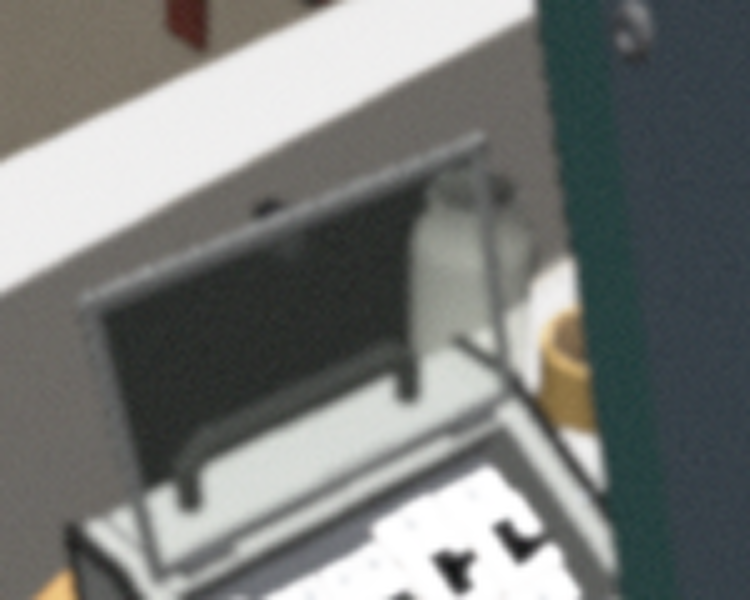

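View pics/t4.png

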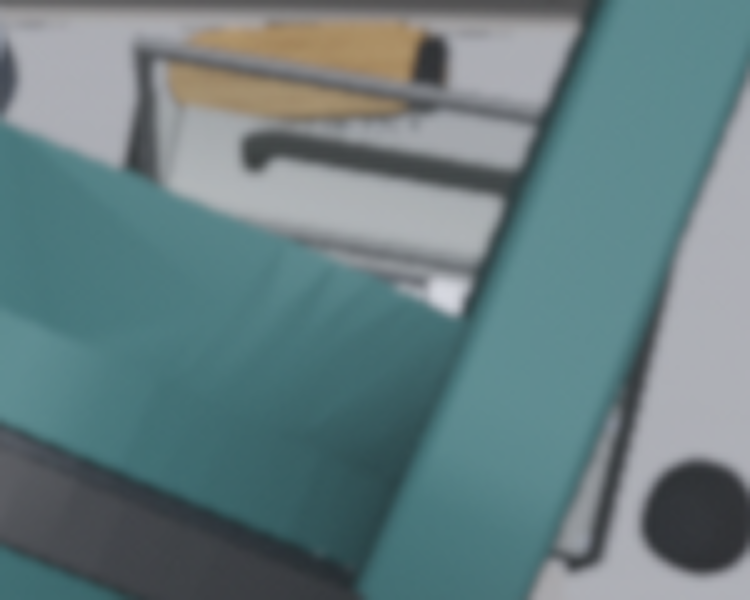

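```bash
python3 - <<'E'
import cv2
im=cv2.imread('pics/s4full.png')[160:235,198:300]; cv2.imwrite('pics/s4z.png',cv2.resize(im,None,fx=7.5,fy=7.5,interpolation=cv2.INTER_CUBIC))
E
```

```text
(no output)
```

View pics/s4z.png

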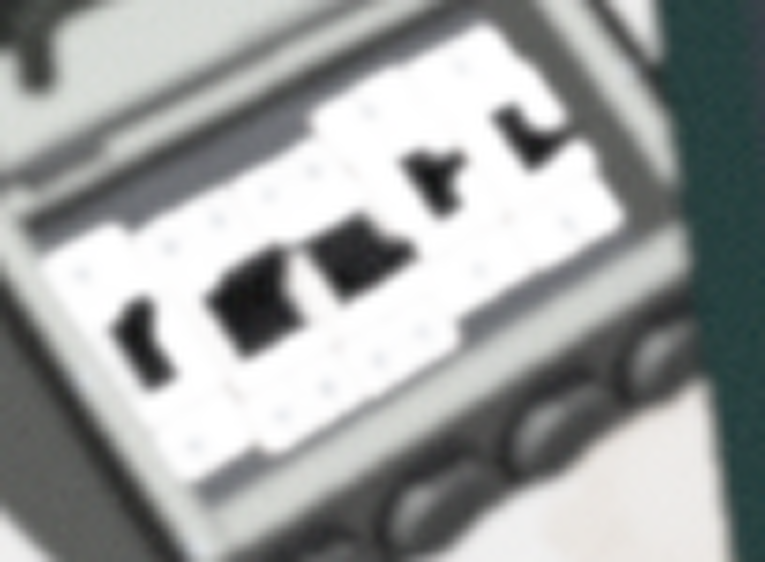

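Request:
jog_arm --motion '[{"dx":-0.08,"dy":-0.005,"dz":0,"ax":0,"ay":-0.01,"az":0,"hand":1},{"dx":-0.16,"dy":-0.01,"dz":0,"ax":-0.002,"ay":-0.02,"az":-0.0018,"hand":1},{"dx":-0.24,"dy":-0.02,"dz":0,"ax":-0.002,"ay":-0.02,"az":-0.0018,"hand":1},{"dx":-0.3,"dy":-0.02,"dz":0,"ax":-0.002,"ay":-0.02,"az":-0.0018,"hand":1},{"dx":-0.355,"dy":-0.027,"dz":0,"ax":-0.002,"ay":-0.02,"az":-0.0018,"hand":1},{"dx":-0.355,"dy":-0.027,"dz":-0.07,"ax":-0.002,"ay":-0.02,"az":-0.0018,"hand":1},{"dx":-0.33,"dy":-0.03,"dz":-0.14,"ax":-0.002,"ay":-0.02,"az":-0.0018,"hand":1},{"dx":-0.31,"dy":-0.035,"dz":-0.21,"ax":-0.002,"ay":-0.02,"az":-0.0018,"hand":1},{"dx":-0.29,"dy":-0.038,"dz":-0.28,"ax":-0.002,"ay":-0.02,"az":-0.0018,"hand":1},{"dx":-0.275,"dy":-0.039,"dz":-0.329,"ax":-0.002,"ay":-0.02,"az":-0.0018,"hand":1},{"dx":-0.24,"dy":-0.045,"dz":-0.39,"ax":-0.002,"ay":-0.02,"az":-0.0018,"hand":1},{"dx":-0.206,"dy":-0.05,"dz":-0.45,"ax":-0.002,"ay":-0.02,"az":-0.0018,"hand":1},{"dx":-0.206,"dy":-0.05,"dz":-0.45,"ax":-0.002,"ay":-0.02,"az":-0.0018,"hand":1}]'

```text
t: 8.42
eef_pos: [0.5814, -0.2223, 0.1437]
tcp_rot: [0.078, 0.076, 0.994, -0.003]
ft_force: [0.1, -0.1, 0.9]
finger_gap: 0.0005
```

```bash
python3 - <<'E'
from h import *
s=observe();print(s['t'],s['eef_pos'],s['q'].round(2),s['ft_force'].round(2),s['finger_gap'],unw())
rows([(pan(32,-42,-14),10,1),(pan(22,-42,-14),10,1)])
im=capture('scene')[:,:,::-1];cv2.imwrite('pics/s5.png',cv2.resize(im[110:230,165:315],None,fx=5,fy=5,interpolation=cv2.INTER_CUBIC))
im=capture('top')[:,:,::-1];cv2.imwrite('pics/t5.png',cv2.resize(im[110:230,200:350],None,fx=5,fy=5,interpolation=cv2.INTER_CUBIC))
E
```

```text
8.4167 [ 0.58138853 -0.22234033  0.14367153] [-0.51  0.42  1.69  0.08  0.88 -1.98] [ 0.15 -0.13  0.92] 0.00048742651205945176 [ 20.5 -40.4  11.1]
{"dx": 0.0434, "dy": -0.0097, "dz": -0.0322, "ax": -0.0014, "ay": -0.0026, "az": -0.0, "hand": 1}
{"dx": 0.0262, "dy": -0.0071, "dz": -0.0422, "ax": -0.0014, "ay": -0.0026, "az": -0.0, "hand": 1}
```

View pics/s5.png

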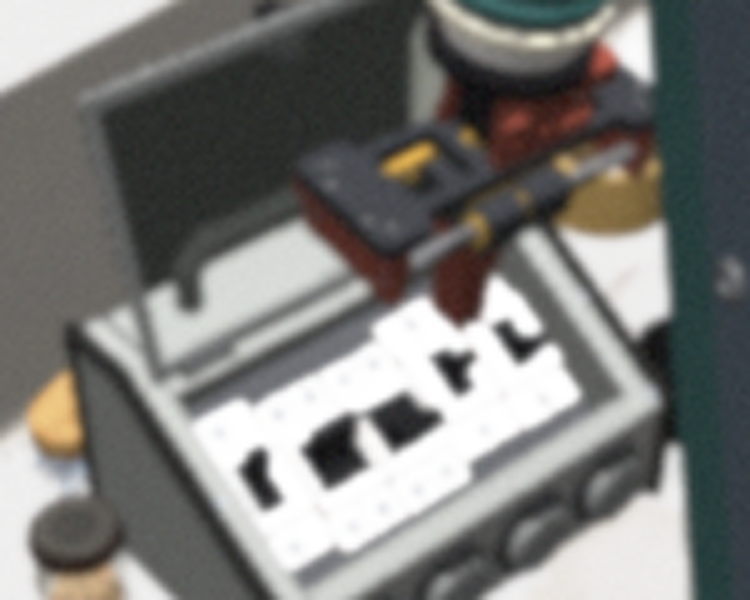

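View pics/t5.png

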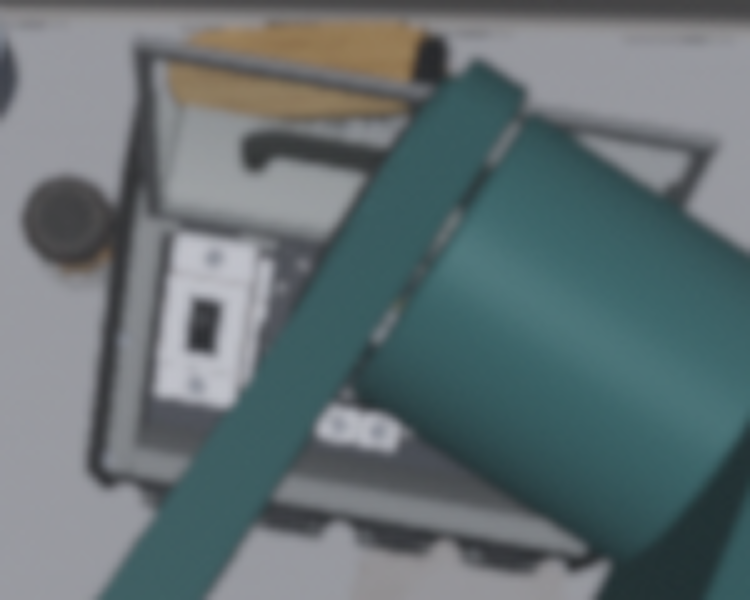

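```bash
python3 - <<'E'
from h import *
rows([(pan(33,-42,14),10,1),(pan(33,-42,-2),10,1),(pan(33,-42,-14),10,1)])
E
```

```text
{"dx": 0.0168, "dy": -0.0045, "dz": 0.007, "ax": -0.001, "ay": -0.002, "az": -0.0001, "hand": 1}
{"dx": 0.0326, "dy": -0.0069, "dz": -0.0207, "ax": -0.001, "ay": -0.002, "az": -0.0001, "hand": 1}
{"dx": 0.0444, "dy": -0.0087, "dz": -0.0415, "ax": -0.001, "ay": -0.002, "az": -0.0001, "hand": 1}
```

Request:
jog_arm --motion '[{"dx":0.0168,"dy":-0.0045,"dz":0.007,"ax":-0.001,"ay":-0.002,"az":0,"hand":1},{"dx":0.0168,"dy":-0.0045,"dz":0.007,"ax":-0.001,"ay":-0.002,"az":0,"hand":1},{"dx":0.0168,"dy":-0.0045,"dz":0.007,"ax":-0.001,"ay":-0.002,"az":0,"hand":1},{"dx":0.0326,"dy":-0.007,"dz":-0.02,"ax":-0.001,"ay":-0.002,"az":0,"hand":1},{"dx":0.0444,"dy":-0.0087,"dz":-0.0415,"ax":-0.001,"ay":-0.002,"az":0,"hand":1},{"dx":0.0444,"dy":-0.0087,"dz":-0.0415,"ax":-0.001,"ay":-0.002,"az":0,"hand":1},{"dx":0.0444,"dy":-0.0087,"dz":-0.0415,"ax":-0.001,"ay":-0.002,"az":0,"hand":1}]'

```text
t: 9.1
eef_pos: [0.6036, -0.2271, 0.1279]
tcp_rot: [0.087, 0.076, 0.993, -0.006]
ft_force: [0.3, 0.2, -0.2]
finger_gap: 0.0004
```

```bash
cat >> h.py <<'E'
def stat(ref=None):
    s=observe(); F=s['ft_force']; c,t=np.cos(p_[2]),np.sin(p_[2]); B=np.array([[c,t,0],[-t,c,0],[0,0,1]])@F
    print('t',round(s['t'],2),'tip u,y,n',unw(),'F u,y,n',np.round([B@U,B@Y,B@N],1),'tau',s['torque'].round(2),'gap',round(float(s['finger_gap']),4))
def drow(*d): # panel deltas mm -> row units
    for u,y,n in d:
        v=box2w([0,0,p_[2]],(u*U+y*Y+n*N)/1e3)[0]/.5; print((u,y,n),v.round(4))
E
python3 - <<'E'
from h import *
stat()
rows([(pan(u,-42,-14),10,1) for u in (25,17,12)])
drow((-1,0,0),(-2,0,0))
E
```

```text
t 9.1 tip u,y,n [ 32.6 -41.8 -13.9] F u,y,n [ 0.2  0.2 -0.3] tau [ 0.06  0.04 -0.  ] gap 0.0004
{"dx": -0.013, "dy": 0.0017, "dz": -0.0077, "ax": -0.0001, "ay": -0.0001, "az": -0.0001, "hand": 1}
{"dx": -0.0267, "dy": 0.0038, "dz": -0.0157, "ax": -0.0001, "ay": -0.0001, "az": -0.0001, "hand": 1}
{"dx": -0.0352, "dy": 0.0051, "dz": -0.0207, "ax": -0.0001, "ay": -0.0001, "az": -0.0001, "hand": 1}
(-1, 0, 0) [-0.0017  0.0003 -0.001 ]
(-2, 0, 0) [-0.0034  0.0005 -0.002 ]
```

Request:
jog_arm --motion '[{"dx":-0.013,"dy":0.0017,"dz":-0.0077,"ax":0,"ay":0,"az":0,"hand":1},{"dx":-0.02,"dy":0.0028,"dz":-0.0117,"ax":0,"ay":0,"az":0,"hand":1},{"dx":-0.0267,"dy":0.0038,"dz":-0.0157,"ax":0,"ay":0,"az":0,"hand":1},{"dx":-0.031,"dy":0.0045,"dz":-0.0182,"ax":0,"ay":0,"az":0,"hand":1},{"dx":-0.0352,"dy":0.005,"dz":-0.0207,"ax":0,"ay":0,"az":0,"hand":1},{"dx":-0.0352,"dy":0.005,"dz":-0.0207,"ax":0,"ay":0,"az":0,"hand":1}]'

```text
t: 9.6
eef_pos: [0.5854, -0.2245, 0.1176]
tcp_rot: [0.086, 0.076, 0.993, -0.006]
ft_force: [0.2, -0.3, 1.2]
finger_gap: 0.0007
```

```bash
python3 - <<'E'
from h import *
stat()
drow((-2,0,0),(-4,0,0))
E
```

```text
t 9.6 tip u,y,n [ 11.5 -42.  -13.7] F u,y,n [ 0.8 -0.3  1. ] tau [ 0.01  0.05 -0.03] gap 0.0007
(-2, 0, 0) [-0.0034  0.0005 -0.002 ]
(-4, 0, 0) [-0.0068  0.0011 -0.004 ]
```

Request:
jog_arm --motion '[{"dx":-0.0017,"dy":0.0003,"dz":-0.001,"ax":0,"ay":0,"az":0,"hand":1},{"dx":-0.0034,"dy":0.0005,"dz":-0.002,"ax":0,"ay":0,"az":0,"hand":1},{"dx":-0.0051,"dy":0.0008,"dz":-0.003,"ax":0,"ay":0,"az":0,"hand":1},{"dx":-0.0051,"dy":0.0008,"dz":-0.003,"ax":0,"ay":0,"az":0,"hand":1}]'

```text
t: 9.93
eef_pos: [0.5829, -0.2241, 0.116]
tcp_rot: [0.087, 0.076, 0.993, -0.006]
ft_force: [0.9, 1.0, 0.1]
finger_gap: 0.0003
```

```bash
python3 - <<'E'
from h import *
stat();stat()
im=capture('scene')[:,:,::-1];cv2.imwrite('pics/s6.png',cv2.resize(im[150:230,200:300],None,fx=7,fy=7,interpolation=cv2.INTER_CUBIC))
E
```

```text
t 9.93 tip u,y,n [  8.5 -42.  -13.8] F u,y,n [ 0.7  1.1 -0.3] tau [ 0.1  -0.05 -0.04] gap 0.0003
t 9.93 tip u,y,n [  8.5 -42.  -13.8] F u,y,n [ 0.7  1.1 -0.3] tau [ 0.1  -0.05 -0.04] gap 0.0003
```

View pics/s6.png

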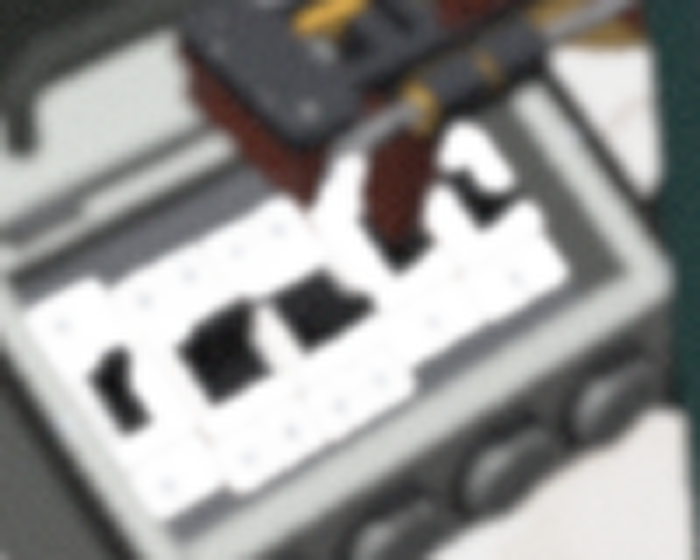

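Request:
jog_arm --motion '[{"dx":-0.0012,"dy":0.0002,"dz":-0.0007,"ax":0,"ay":0,"az":0,"hand":1},{"dx":-0.0024,"dy":0.0004,"dz":-0.0014,"ax":0,"ay":0,"az":0,"hand":1},{"dx":-0.0034,"dy":0.0005,"dz":-0.002,"ax":0,"ay":0,"az":0,"hand":1}]'

```text
t: 10.23
eef_pos: [0.5825, -0.2242, 0.1157]
tcp_rot: [0.088, 0.076, 0.993, -0.007]
ft_force: [2.7, 0.4, 2.7]
finger_gap: 0.0004
```

```bash
python3 - <<'E'
from h import *
stat()
E
```

```text
t 10.23 tip u,y,n [  8.1 -42.2 -13.9] F u,y,n [3.6 0.8 1.1] tau [ 0.16 -0.67  0.03] gap 0.0004
```

Request:
jog_arm --motion '[{"dx":-0.004,"dy":0.0007,"dz":-0.0023,"ax":0,"ay":0,"az":0,"hand":1},{"dx":-0.006,"dy":0.001,"dz":-0.0035,"ax":0,"ay":0,"az":0,"hand":1},{"dx":-0.006,"dy":0.001,"dz":-0.0035,"ax":0,"ay":0,"az":0,"hand":1}]'

```text
t: 10.48
eef_pos: [0.5821, -0.2243, 0.1155]
tcp_rot: [0.091, 0.076, 0.993, -0.007]
ft_force: [7.0, 3.1, 4.5]
finger_gap: 0.0003
```

```bash
python3 - <<'E'
from h import *
stat()
drow((8,0,0),(10,0,30),(-14,0,30),(-35,0,30))
E
```

```text
t 10.48 tip u,y,n [  7.8 -42.4 -13.9] F u,y,n [7.9 4.2 0.7] tau [ 0.46 -1.21  0.09] gap 0.0003
(8, 0, 0) [ 0.0137 -0.0021  0.008 ]
(10, 0, 30) [-0.0125  0.0019  0.062 ]
(-14, 0, 30) [-0.0536  0.0083  0.038 ]
(-35, 0, 30) [-0.0896  0.0138  0.017 ]
```

Request:
jog_arm --motion '[{"dx":0.009,"dy":-0.0014,"dz":0.005,"ax":0,"ay":0,"az":0,"hand":1},{"dx":0.0137,"dy":-0.002,"dz":0.008,"ax":0,"ay":0,"az":0,"hand":1},{"dx":0.0137,"dy":-0.002,"dz":0.008,"ax":0,"ay":0,"az":0,"hand":1},{"dx":-0.0125,"dy":0.002,"dz":0.062,"ax":0,"ay":0,"az":0,"hand":1},{"dx":-0.0125,"dy":0.002,"dz":0.062,"ax":0,"ay":0,"az":0,"hand":1},{"dx":-0.0536,"dy":0.0083,"dz":0.038,"ax":0,"ay":0,"az":0,"hand":1},{"dx":-0.0896,"dy":0.0138,"dz":0.017,"ax":0,"ay":0,"az":0,"hand":1},{"dx":-0.0896,"dy":0.0138,"dz":0.017,"ax":0,"ay":0,"az":0,"hand":1}]'

```text
t: 11.15
eef_pos: [0.5318, -0.215, 0.121]
tcp_rot: [0.087, 0.076, 0.993, -0.005]
ft_force: [-2.1, 0.5, -0.6]
finger_gap: 0.0003
```

```bash
python3 - <<'E'
from h import *
stat()
rows([(pan(-37,-42,14),10,1),(pan(-37,-42,0),10,1),(pan(-37,-42,-14),10,1)])
im=capture('scene')[:,:,::-1];cv2.imwrite('pics/s7.png',cv2.resize(im[150:230,200:300],None,fx=7,fy=7,interpolation=cv2.INTER_CUBIC))
E
```

```text
t 11.15 tip u,y,n [-33.9 -40.8  16.5] F u,y,n [-2.2  0.1  0.5] tau [-0.02  0.11 -0.01] gap 0.0003
{"dx": -0.0033, "dy": -0.0019, "dz": -0.0074, "ax": -0.0004, "ay": -0.0001, "az": 0.0001, "hand": 1}
{"dx": 0.0105, "dy": -0.004, "dz": -0.0317, "ax": -0.0004, "ay": -0.0001, "az": 0.0001, "hand": 1}
{"dx": 0.0243, "dy": -0.0062, "dz": -0.0559, "ax": -0.0004, "ay": -0.0001, "az": 0.0001, "hand": 1}
```

View pics/s7.png

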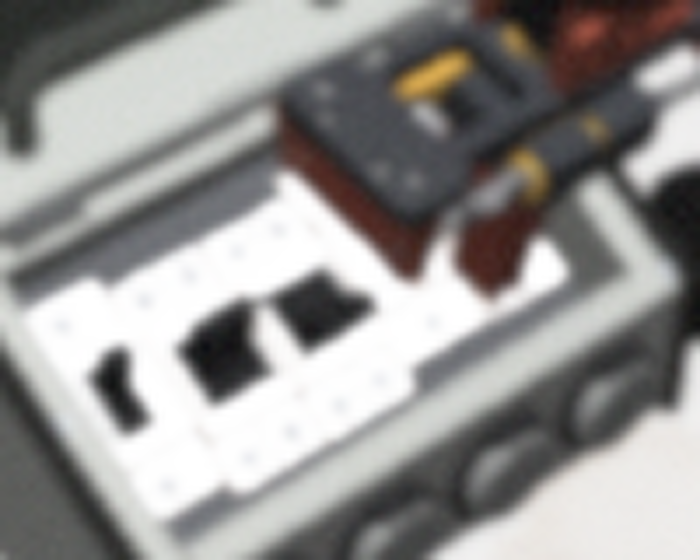

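Request:
jog_arm --motion '[{"dx":-0.06,"dy":0,"dz":0.05,"ax":0,"ay":0,"az":0,"hand":1},{"dx":-0.13,"dy":0,"dz":0.1,"ax":0,"ay":0,"az":0,"hand":1},{"dx":-0.16,"dy":0,"dz":0.15,"ax":0,"ay":0,"az":0,"hand":1},{"dx":-0.16,"dy":0,"dz":0.15,"ax":0,"ay":0,"az":0,"hand":1}]'

```text
t: 11.53
eef_pos: [0.4544, -0.2174, 0.2014]
tcp_rot: [0.09, 0.077, 0.993, -0.008]
ft_force: [1.0, -0.2, 0.8]
finger_gap: 0.0006
```

```bash
python3 - <<'E'
from h import *
stat()
rows([(pan(-37,-42,30),10,1),(pan(-37,-42,14),10,1),(pan(-37,-42,0),10,1),(pan(-37,-42,-14),10,1)])
im=capture('scene')[:,:,::-1];cv2.imwrite('pics/s8.png',cv2.resize(im[150:230,200:300],None,fx=5,fy=5,interpolation=cv2.INTER_CUBIC))
im=capture('top')[:,:,::-1];cv2.imwrite('pics/t8.png',cv2.resize(im[130:220,220:350],None,fx=5,fy=5,interpolation=cv2.INTER_CUBIC))
E
```

```text
t 11.53 tip u,y,n [-59.5 -55.  124.1] F u,y,n [ 1.2 -0.   0.2] tau [-0.01  0.06 -0.04] gap 0.0006
{"dx": 0.1358, "dy": 0.0053, "dz": -0.1404, "ax": 0.0004, "ay": 0.0011, "az": 0.0004, "hand": 1}
{"dx": 0.1516, "dy": 0.0029, "dz": -0.1681, "ax": 0.0004, "ay": 0.0011, "az": 0.0004, "hand": 1}
{"dx": 0.1655, "dy": 0.0008, "dz": -0.1924, "ax": 0.0004, "ay": 0.0011, "az": 0.0004, "hand": 1}
{"dx": 0.1793, "dy": -0.0014, "dz": -0.2166, "ax": 0.0004, "ay": 0.0011, "az": 0.0004, "hand": 1}
```

View pics/s8.png

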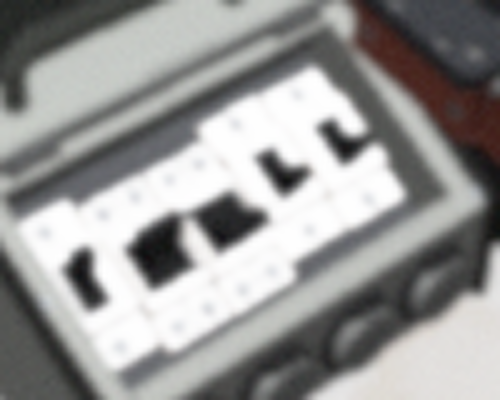

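View pics/t8.png

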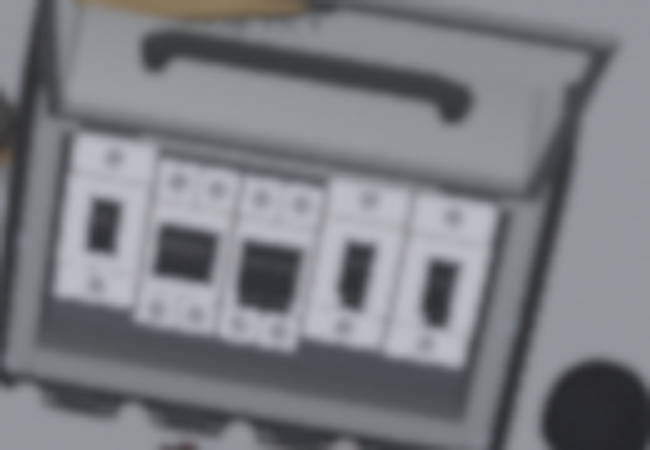

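Request:
jog_arm --motion '[{"dx":0.07,"dy":0.002,"dz":-0.07,"ax":0,"ay":0.001,"az":0,"hand":1},{"dx":0.1358,"dy":0.005,"dz":-0.14,"ax":0,"ay":0.001,"az":0,"hand":1},{"dx":0.1516,"dy":0.003,"dz":-0.168,"ax":0,"ay":0.001,"az":0,"hand":1},{"dx":0.1516,"dy":0.003,"dz":-0.168,"ax":0,"ay":0.001,"az":0,"hand":1},{"dx":0.1516,"dy":0.003,"dz":-0.168,"ax":0,"ay":0.001,"az":0,"hand":1},{"dx":0.1655,"dy":0.001,"dz":-0.1924,"ax":0,"ay":0.001,"az":0,"hand":1},{"dx":0.179,"dy":-0.0014,"dz":-0.2166,"ax":0,"ay":0.001,"az":0,"hand":1},{"dx":0.179,"dy":-0.0014,"dz":-0.2166,"ax":0,"ay":0.001,"az":0,"hand":1},{"dx":0.179,"dy":-0.0014,"dz":-0.2166,"ax":0,"ay":0.001,"az":0,"hand":1}]'

```text
t: 12.38
eef_pos: [0.545, -0.2181, 0.0911]
tcp_rot: [0.087, 0.077, 0.993, -0.007]
ft_force: [0.9, -0.3, 0.0]
finger_gap: 0.0006
```

```bash
python3 - <<'E'
from h import *
stat()
rows([(pan(u,-42,-14),10,1) for u in (-30,-24,-18,-13)])
E
```

```text
t 12.38 tip u,y,n [-37.1 -41.9 -16.2] F u,y,n [ 0.8 -0.1 -0.5] tau [ 0.07  0.07 -0.03] gap 0.0006
{"dx": 0.01, "dy": -0.0019, "dz": 0.0109, "ax": 0.0002, "ay": -0.0, "az": 0.0004, "hand": 1}
{"dx": 0.0203, "dy": -0.0034, "dz": 0.0169, "ax": 0.0002, "ay": -0.0, "az": 0.0004, "hand": 1}
{"dx": 0.0306, "dy": -0.005, "dz": 0.0229, "ax": 0.0002, "ay": -0.0, "az": 0.0004, "hand": 1}
{"dx": 0.0391, "dy": -0.0063, "dz": 0.0279, "ax": 0.0002, "ay": -0.0, "az": 0.0004, "hand": 1}
```

Request:
jog_arm --motion '[{"dx":0.01,"dy":-0.0019,"dz":0.011,"ax":0,"ay":0,"az":0,"hand":1},{"dx":0.015,"dy":-0.0026,"dz":0.014,"ax":0,"ay":0,"az":0,"hand":1},{"dx":0.02,"dy":-0.0034,"dz":0.017,"ax":0,"ay":0,"az":0,"hand":1},{"dx":0.025,"dy":-0.0042,"dz":0.02,"ax":0,"ay":0,"az":0,"hand":1},{"dx":0.0306,"dy":-0.005,"dz":0.023,"ax":0,"ay":0,"az":0,"hand":1},{"dx":0.036,"dy":-0.0057,"dz":0.026,"ax":0,"ay":0,"az":0,"hand":1},{"dx":0.039,"dy":-0.0063,"dz":0.028,"ax":0,"ay":0,"az":0,"hand":1},{"dx":0.039,"dy":-0.0063,"dz":0.028,"ax":0,"ay":0,"az":0,"hand":1}]'

```text
t: 13.05
eef_pos: [0.5657, -0.2218, 0.1062]
tcp_rot: [0.088, 0.077, 0.993, -0.008]
ft_force: [-0.4, -0.0, -0.0]
finger_gap: 0.0005
```

```bash
python3 - <<'E'
from h import *
stat()
rows([(pan(u,-42,-14),10,1) for u in (-11,-9,-7,-5)])
E
```

```text
t 13.05 tip u,y,n [-11.3 -42.4 -13.7] F u,y,n [-0.3 -0.1  0.2] tau [ 0.04  0.1  -0.01] gap 0.0005
{"dx": 0.0011, "dy": 0.0005, "dz": -0.0002, "ax": 0.0004, "ay": 0.0003, "az": 0.0003, "hand": 1}
{"dx": 0.0045, "dy": -0.0, "dz": 0.0018, "ax": 0.0004, "ay": 0.0003, "az": 0.0003, "hand": 1}
{"dx": 0.0079, "dy": -0.0006, "dz": 0.0038, "ax": 0.0004, "ay": 0.0003, "az": 0.0003, "hand": 1}
{"dx": 0.0114, "dy": -0.0011, "dz": 0.0058, "ax": 0.0004, "ay": 0.0003, "az": 0.0003, "hand": 1}
```

Request:
jog_arm --motion '[{"dx":0.002,"dy":0,"dz":0.001,"ax":0,"ay":0,"az":0,"hand":1},{"dx":0.0045,"dy":0,"dz":0.002,"ax":0,"ay":0,"az":0,"hand":1},{"dx":0.006,"dy":-0.0003,"dz":0.003,"ax":0,"ay":0,"az":0,"hand":1},{"dx":0.006,"dy":-0.0003,"dz":0.003,"ax":0,"ay":0,"az":0,"hand":1}]'

```text
t: 13.38
eef_pos: [0.5692, -0.222, 0.1078]
tcp_rot: [0.088, 0.077, 0.993, -0.008]
ft_force: [0.5, -0.4, 0.4]
finger_gap: 0.0005
```

```bash
python3 - <<'E'
from h import *
stat()
E
```

```text
t 13.38 tip u,y,n [ -7.5 -42.1 -14. ] F u,y,n [ 0.7 -0.3  0. ] tau [ 0.    0.13 -0.04] gap 0.0005
```

Request:
jog_arm --motion '[{"dx":0.0017,"dy":-0.0003,"dz":0.001,"ax":0,"ay":0,"az":0,"hand":1},{"dx":0.0034,"dy":-0.0005,"dz":0.002,"ax":0,"ay":0,"az":0,"hand":1},{"dx":0.0042,"dy":-0.0006,"dz":0.0024,"ax":0,"ay":0,"az":0,"hand":1},{"dx":0.0042,"dy":-0.0006,"dz":0.0024,"ax":0,"ay":0,"az":0,"hand":1}]'

```text
t: 13.72
eef_pos: [0.5697, -0.2219, 0.1081]
tcp_rot: [0.087, 0.077, 0.993, -0.008]
ft_force: [-4.7, -1.6, -2.9]
finger_gap: 0.0006
```

```bash
python3 - <<'E'
from h import *
stat()
E
```

```text
t 13.72 tip u,y,n [ -7.  -41.9 -14. ] F u,y,n [-5.3 -2.3 -0.3] tau [-0.22  1.14 -0.06] gap 0.0006
```

```bash
python3 - <<'E'
from h import *
rows([(pan(-14,-42,-14),10,1),(pan(-22,-42,16),10,1),(pan(-38,-84,16),10,1),(pan(-38,-84,0),10,1),(pan(-38,-84,-14),10,1)])
E
```

```text
{"dx": -0.012, "dy": 0.0016, "dz": -0.007, "ax": 0.0003, "ay": -0.0001, "az": 0.0003, "hand": 1}
{"dx": -0.0553, "dy": 0.0082, "dz": 0.0369, "ax": 0.0003, "ay": -0.0001, "az": 0.0003, "hand": 1}
{"dx": -0.0955, "dy": -0.0706, "dz": 0.0209, "ax": 0.0003, "ay": -0.0001, "az": 0.0003, "hand": 1}
{"dx": -0.0797, "dy": -0.073, "dz": -0.0068, "ax": 0.0003, "ay": -0.0001, "az": 0.0003, "hand": 1}
{"dx": -0.0658, "dy": -0.0751, "dz": -0.031, "ax": 0.0003, "ay": -0.0001, "az": 0.0003, "hand": 1}
```

Request:
jog_arm --motion '[{"dx":-0.012,"dy":0.0016,"dz":-0.007,"ax":0,"ay":0,"az":0,"hand":1},{"dx":-0.012,"dy":0.0016,"dz":-0.007,"ax":0,"ay":0,"az":0,"hand":1},{"dx":-0.035,"dy":0.005,"dz":0.015,"ax":0,"ay":0,"az":0,"hand":1},{"dx":-0.055,"dy":0.008,"dz":0.037,"ax":0,"ay":0,"az":0,"hand":1},{"dx":-0.055,"dy":0.008,"dz":0.037,"ax":0,"ay":0,"az":0,"hand":1},{"dx":-0.0955,"dy":-0.04,"dz":0.022,"ax":0,"ay":0,"az":0,"hand":1},{"dx":-0.0955,"dy":-0.0706,"dz":0.021,"ax":0,"ay":0,"az":0,"hand":1},{"dx":-0.0955,"dy":-0.0706,"dz":0.021,"ax":0,"ay":0,"az":0,"hand":1},{"dx":-0.0955,"dy":-0.0706,"dz":0.021,"ax":0,"ay":0,"az":0,"hand":1},{"dx":-0.0797,"dy":-0.073,"dz":-0.007,"ax":0,"ay":0,"az":0,"hand":1},{"dx":-0.066,"dy":-0.075,"dz":-0.031,"ax":0,"ay":0,"az":0,"hand":1},{"dx":-0.066,"dy":-0.075,"dz":-0.031,"ax":0,"ay":0,"az":0,"hand":1},{"dx":-0.066,"dy":-0.075,"dz":-0.031,"ax":0,"ay":0,"az":0,"hand":1}]'

```text
t: 14.8
eef_pos: [0.5369, -0.2584, 0.0921]
tcp_rot: [0.086, 0.076, 0.993, -0.007]
ft_force: [0.5, -0.3, 0.3]
finger_gap: 0.0002
```

```bash
python3 - <<'E'
from h import *
stat()
rows([(pan(u,-84,-14),10,1) for u in (-32,-26,-20,-15,-12)])
E
```

```text
t 14.8 tip u,y,n [-38.3 -83.  -14.4] F u,y,n [ 0.6 -0.2 -0. ] tau [-0.04  0.12  0.01] gap 0.0002
{"dx": 0.0099, "dy": -0.0037, "dz": 0.007, "ax": 0.0001, "ay": -0.0002, "az": 0.0002, "hand": 1}
{"dx": 0.0202, "dy": -0.0053, "dz": 0.013, "ax": 0.0001, "ay": -0.0002, "az": 0.0002, "hand": 1}
{"dx": 0.0305, "dy": -0.0068, "dz": 0.019, "ax": 0.0001, "ay": -0.0002, "az": 0.0002, "hand": 1}
{"dx": 0.039, "dy": -0.0082, "dz": 0.024, "ax": 0.0001, "ay": -0.0002, "az": 0.0002, "hand": 1}
{"dx": 0.0442, "dy": -0.0089, "dz": 0.027, "ax": 0.0001, "ay": -0.0002, "az": 0.0002, "hand": 1}
```

Request:
jog_arm --motion '[{"dx":0.01,"dy":-0.0037,"dz":0.007,"ax":0,"ay":0,"az":0,"hand":1},{"dx":0.015,"dy":-0.0045,"dz":0.01,"ax":0,"ay":0,"az":0,"hand":1},{"dx":0.02,"dy":-0.0053,"dz":0.013,"ax":0,"ay":0,"az":0,"hand":1},{"dx":0.0255,"dy":-0.006,"dz":0.016,"ax":0,"ay":0,"az":0,"hand":1},{"dx":0.0305,"dy":-0.0068,"dz":0.019,"ax":0,"ay":0,"az":0,"hand":1},{"dx":0.035,"dy":-0.0075,"dz":0.0215,"ax":0,"ay":0,"az":0,"hand":1},{"dx":0.039,"dy":-0.008,"dz":0.024,"ax":0,"ay":0,"az":0,"hand":1},{"dx":0.044,"dy":-0.009,"dz":0.027,"ax":0,"ay":0,"az":0,"hand":1},{"dx":0.044,"dy":-0.009,"dz":0.027,"ax":0,"ay":0,"az":0,"hand":1}]'

```text
t: 15.55
eef_pos: [0.5601, -0.2635, 0.1063]
tcp_rot: [0.087, 0.076, 0.993, -0.008]
ft_force: [-0.1, 0.5, 0.6]
finger_gap: 0.0004
```

```bash
python3 - <<'E'
from h import *
stat()
rows([(pan(u,-84,-14),10,1) for u in (-10,-8.5,-7,-5)])
E
```

```text
t 15.55 tip u,y,n [-10.6 -84.5 -14. ] F u,y,n [0.1 0.5 0.6] tau [0.04 0.06 0.  ] gap 0.0004
{"dx": 0.0012, "dy": 0.0007, "dz": 0.0005, "ax": 0.0003, "ay": 0.0001, "az": 0.0002, "hand": 1}
{"dx": 0.0037, "dy": 0.0003, "dz": 0.002, "ax": 0.0003, "ay": 0.0001, "az": 0.0002, "hand": 1}
{"dx": 0.0063, "dy": -0.0001, "dz": 0.0035, "ax": 0.0003, "ay": 0.0001, "az": 0.0002, "hand": 1}
{"dx": 0.0097, "dy": -0.0006, "dz": 0.0055, "ax": 0.0003, "ay": 0.0001, "az": 0.0002, "hand": 1}
```

Request:
jog_arm --motion '[{"dx":0.002,"dy":0,"dz":0.001,"ax":0,"ay":0,"az":0,"hand":1},{"dx":0.0037,"dy":0,"dz":0.002,"ax":0,"ay":0,"az":0,"hand":1},{"dx":0.005,"dy":0,"dz":0.0028,"ax":0,"ay":0,"az":0,"hand":1},{"dx":0.005,"dy":0,"dz":0.0028,"ax":0,"ay":0,"az":0,"hand":1}]'

```text
t: 15.88
eef_pos: [0.5617, -0.2633, 0.1071]
tcp_rot: [0.086, 0.076, 0.993, -0.007]
ft_force: [-4.3, -1.6, -1.7]
finger_gap: 0.0005
```

```bash
python3 - <<'E'
from h import *
stat()
E
```

```text
t 15.88 tip u,y,n [ -8.9 -84.  -14. ] F u,y,n [-4.3 -2.2  0.6] tau [-0.23  0.73 -0.09] gap 0.0005
```

```bash
python3 - <<'E'
from h import *
rows([(pan(-16,-84,-14),10,1),(pan(-20,-84,22),10,1),(pan(32,42,24),10,1),(pan(32,42,10),10,1),(pan(32,42,-14),10,1)])
E
```

```text
{"dx": -0.0122, "dy": 0.0019, "dz": -0.0071, "ax": 0.0002, "ay": -0.0003, "az": 0.0001, "hand": 1}
{"dx": -0.0546, "dy": 0.0084, "dz": 0.0513, "ax": 0.0002, "ay": -0.0003, "az": 0.0001, "hand": 1}
{"dx": 0.0708, "dy": 0.2441, "dz": 0.1068, "ax": 0.0002, "ay": -0.0003, "az": 0.0001, "hand": 1}
{"dx": 0.0846, "dy": 0.242, "dz": 0.0825, "ax": 0.0002, "ay": -0.0003, "az": 0.0001, "hand": 1}
{"dx": 0.1083, "dy": 0.2383, "dz": 0.0409, "ax": 0.0002, "ay": -0.0003, "az": 0.0001, "hand": 1}
```

Request:
jog_arm --motion '[{"dx":-0.012,"dy":0.002,"dz":-0.007,"ax":0,"ay":0,"az":0,"hand":1},{"dx":-0.012,"dy":0.002,"dz":-0.007,"ax":0,"ay":0,"az":0,"hand":1},{"dx":-0.035,"dy":0.005,"dz":0.025,"ax":0,"ay":0,"az":0,"hand":1},{"dx":-0.055,"dy":0.008,"dz":0.051,"ax":0,"ay":0,"az":0,"hand":1},{"dx":-0.055,"dy":0.008,"dz":0.07,"ax":0,"ay":0,"az":0,"hand":1},{"dx":-0.03,"dy":0.07,"dz":0.09,"ax":0,"ay":0,"az":0,"hand":1},{"dx":0.01,"dy":0.14,"dz":0.1,"ax":0,"ay":0,"az":0,"hand":1},{"dx":0.05,"dy":0.21,"dz":0.105,"ax":0,"ay":0,"az":0,"hand":1},{"dx":0.071,"dy":0.244,"dz":0.107,"ax":0,"ay":0,"az":0,"hand":1},{"dx":0.071,"dy":0.244,"dz":0.107,"ax":0,"ay":0,"az":0,"hand":1},{"dx":0.071,"dy":0.244,"dz":0.107,"ax":0,"ay":0,"az":0,"hand":1},{"dx":0.071,"dy":0.244,"dz":0.107,"ax":0,"ay":0,"az":0,"hand":1}]'

```text
t: 16.88
eef_pos: [0.5972, -0.1417, 0.1606]
tcp_rot: [0.086, 0.076, 0.993, -0.008]
ft_force: [-0.6, 0.6, 0.5]
finger_gap: 0.0005
```

```bash
python3 - <<'E'
from h import *
stat()
rows([(pan(32,42,24),10,1),(pan(32,42,10),10,1),(pan(32,42,-14),10,1)])
im=capture('scene')[:,:,::-1];cv2.imwrite('pics/s9.png',cv2.resize(im[130:230,190:310],None,fx=6,fy=6,interpolation=cv2.INTER_CUBIC))
E
```

```text
t 16.88 tip u,y,n [32.2 41.5 24. ] F u,y,n [-0.4  0.5  0.8] tau [ 0.04  0.11 -0.01] gap 0.0005
{"dx": -0.0003, "dy": 0.0009, "dz": -0.0003, "ax": 0.0003, "ay": -0.0002, "az": 0.0001, "hand": 1}
{"dx": 0.0136, "dy": -0.0012, "dz": -0.0245, "ax": 0.0003, "ay": -0.0002, "az": 0.0001, "hand": 1}
{"dx": 0.0373, "dy": -0.0049, "dz": -0.0661, "ax": 0.0003, "ay": -0.0002, "az": 0.0001, "hand": 1}
```

View pics/s9.png

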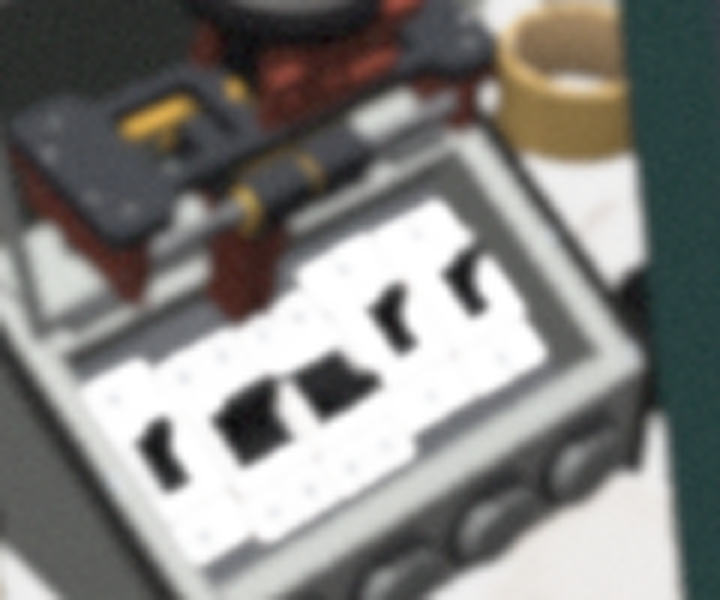

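Request:
jog_arm --motion '[{"dx":0.0136,"dy":-0.001,"dz":-0.0245,"ax":0,"ay":0,"az":0,"hand":1},{"dx":0.025,"dy":-0.003,"dz":-0.045,"ax":0,"ay":0,"az":0,"hand":1},{"dx":0.0373,"dy":-0.005,"dz":-0.066,"ax":0,"ay":0,"az":0,"hand":1},{"dx":0.0373,"dy":-0.005,"dz":-0.066,"ax":0,"ay":0,"az":0,"hand":1},{"dx":0.029,"dy":-0.004,"dz":-0.071,"ax":0,"ay":0,"az":0,"hand":1},{"dx":0.0203,"dy":-0.003,"dz":-0.076,"ax":0,"ay":0,"az":0,"hand":1},{"dx":0.013,"dy":-0.001,"dz":-0.08,"ax":0,"ay":0,"az":0,"hand":1},{"dx":0.0065,"dy":0,"dz":-0.084,"ax":0,"ay":0,"az":0,"hand":1},{"dx":0.0015,"dy":0.0005,"dz":-0.087,"ax":0,"ay":0,"az":0,"hand":1},{"dx":-0.002,"dy":0.001,"dz":-0.089,"ax":0,"ay":0,"az":0,"hand":1},{"dx":-0.002,"dy":0.001,"dz":-0.089,"ax":0,"ay":0,"az":0,"hand":1}]'

```text
t: 17.85
eef_pos: [0.5951, -0.1414, 0.1159]
tcp_rot: [0.086, 0.077, 0.993, -0.007]
ft_force: [-0.3, 0.7, 0.5]
finger_gap: 0.0006
```

```bash
python3 - <<'E'
from h import *
stat()
rows([(pan(u,42,-14),10,1) for u in (8,6,4,2)])
E
```

```text
t 17.85 tip u,y,n [  8.   41.5 -13.6] F u,y,n [-0.1  0.7  0.6] tau [0.05 0.04 0.04] gap 0.0006
{"dx": 0.0004, "dy": 0.0008, "dz": -0.0006, "ax": 0.0002, "ay": -0.0004, "az": 0.0002, "hand": 1}
{"dx": -0.003, "dy": 0.0014, "dz": -0.0026, "ax": 0.0002, "ay": -0.0004, "az": 0.0002, "hand": 1}
{"dx": -0.0064, "dy": 0.0019, "dz": -0.0046, "ax": 0.0002, "ay": -0.0004, "az": 0.0002, "hand": 1}
{"dx": -0.0098, "dy": 0.0024, "dz": -0.0066, "ax": 0.0002, "ay": -0.0004, "az": 0.0002, "hand": 1}
```

Request:
jog_arm --motion '[{"dx":-0.0017,"dy":0.001,"dz":-0.0015,"ax":0,"ay":0,"az":0,"hand":1},{"dx":-0.0034,"dy":0.0014,"dz":-0.0026,"ax":0,"ay":0,"az":0,"hand":1},{"dx":-0.005,"dy":0.0017,"dz":-0.0036,"ax":0,"ay":0,"az":0,"hand":1},{"dx":-0.0064,"dy":0.0019,"dz":-0.0046,"ax":0,"ay":0,"az":0,"hand":1},{"dx":-0.0064,"dy":0.0019,"dz":-0.0046,"ax":0,"ay":0,"az":0,"hand":1}]'

```text
t: 18.27
eef_pos: [0.5916, -0.1404, 0.1135]
tcp_rot: [0.086, 0.077, 0.993, -0.007]
ft_force: [0.3, 0.6, 0.3]
finger_gap: 0.0003
```

```bash
python3 - <<'E'
from h import *
stat()
E
```

```text
t 18.27 tip u,y,n [  3.7  42.  -13.9] F u,y,n [0.4 0.6 0.2] tau [-0.04  0.05  0.02] gap 0.0003
```

Request:
jog_arm --motion '[{"dx":-0.0017,"dy":0.0003,"dz":-0.001,"ax":0,"ay":0,"az":0,"hand":1},{"dx":-0.0034,"dy":0.0005,"dz":-0.002,"ax":0,"ay":0,"az":0,"hand":1},{"dx":-0.0042,"dy":0.0006,"dz":-0.0025,"ax":0,"ay":0,"az":0,"hand":1},{"dx":-0.0042,"dy":0.0006,"dz":-0.0025,"ax":0,"ay":0,"az":0,"hand":1}]'

```text
t: 18.6
eef_pos: [0.5894, -0.14, 0.1121]
tcp_rot: [0.085, 0.077, 0.993, -0.007]
ft_force: [0.6, 0.2, 0.8]
finger_gap: 0.0006
```

```bash
python3 - <<'E'
from h import *
stat()
E
```

```text
t 18.6 tip u,y,n [  1.1  42.1 -14. ] F u,y,n [0.9 0.3 0.4] tau [ 0.09 -0.03 -0.  ] gap 0.0006
```

Request:
jog_arm --motion '[{"dx":-0.0017,"dy":0.0003,"dz":-0.001,"ax":0,"ay":0,"az":0,"hand":1},{"dx":-0.0034,"dy":0.0005,"dz":-0.002,"ax":0,"ay":0,"az":0,"hand":1},{"dx":-0.0034,"dy":0.0005,"dz":-0.002,"ax":0,"ay":0,"az":0,"hand":1}]'

```text
t: 18.85
eef_pos: [0.589, -0.14, 0.1117]
tcp_rot: [0.087, 0.077, 0.993, -0.008]
ft_force: [3.0, 0.2, 1.6]
finger_gap: 0.0005
```

```bash
python3 - <<'E'
from h import *
stat()
E
```

```text
t 18.85 tip u,y,n [  0.6  42.  -14.1] F u,y,n [ 3.3  0.6 -0.1] tau [ 0.12 -0.54 -0.01] gap 0.0005
```

Request:
jog_arm --motion '[{"dx":-0.002,"dy":0.0003,"dz":-0.0012,"ax":0,"ay":0,"az":0,"hand":1},{"dx":-0.0034,"dy":0.0005,"dz":-0.002,"ax":0,"ay":0,"az":0,"hand":1},{"dx":-0.0034,"dy":0.0005,"dz":-0.002,"ax":0,"ay":0,"az":0,"hand":1}]'

```text
t: 19.1
eef_pos: [0.5889, -0.14, 0.1116]
tcp_rot: [0.089, 0.077, 0.993, -0.008]
ft_force: [4.9, 1.9, 4.1]
finger_gap: 0.0006
```

```bash
python3 - <<'E'
from h import *
stat()
P=observe()['eef_pos']
rows([(pan(8,42,-14),10,1),(pan(8,42,30),10,1),(pan(-20,0,150),10,1)])
E
```

```text
t 19.1 tip u,y,n [  0.4  41.9 -14.2] F u,y,n [6.  2.6 1.3] tau [ 0.24 -0.85  0.02] gap 0.0006
{"dx": 0.0129, "dy": -0.002, "dz": 0.0079, "ax": 0.0004, "ay": 0.0005, "az": 0.0003, "hand": 1}
{"dx": -0.0306, "dy": 0.0047, "dz": 0.0841, "ax": 0.0004, "ay": 0.0005, "az": 0.0003, "hand": 1}
{"dx": -0.2099, "dy": -0.0527, "dz": 0.2639, "ax": 0.0004, "ay": 0.0005, "az": 0.0003, "hand": 1}
```

Request:
jog_arm --motion '[{"dx":0.013,"dy":-0.002,"dz":0.008,"ax":0,"ay":0,"az":0,"hand":1},{"dx":0.013,"dy":-0.002,"dz":0.008,"ax":0,"ay":0,"az":0,"hand":1},{"dx":-0.01,"dy":0.001,"dz":0.05,"ax":0,"ay":0,"az":0,"hand":1},{"dx":-0.03,"dy":0.004,"dz":0.084,"ax":0,"ay":0,"az":0,"hand":1},{"dx":-0.08,"dy":0,"dz":0.13,"ax":0,"ay":0,"az":0,"hand":1},{"dx":-0.14,"dy":-0.05,"dz":0.17,"ax":0,"ay":0,"az":0,"hand":1},{"dx":-0.21,"dy":-0.1,"dz":0.17,"ax":0,"ay":0,"az":0,"hand":1},{"dx":-0.27,"dy":-0.14,"dz":0.17,"ax":0,"ay":0,"az":0,"hand":1},{"dx":-0.27,"dy":-0.14,"dz":0.17,"ax":0,"ay":0,"az":0,"hand":1}]'

```text
t: 19.85
eef_pos: [0.4479, -0.2117, 0.196]
tcp_rot: [0.086, 0.078, 0.993, -0.008]
ft_force: [0.1, 1.5, 0.2]
finger_gap: 0.0006
```

```bash
python3 - <<'E'
from h import *
stat();print(observe()['eef_pos'])
im=capture('scene')[:,:,::-1];cv2.imwrite('pics/scene10.png',im);cv2.imwrite('pics/s10.png',cv2.resize(im[110:230,190:310],None,fx=5,fy=5,interpolation=cv2.INTER_CUBIC))
im=capture('top')[:,:,::-1];cv2.imwrite('pics/top10.png',im);cv2.imwrite('pics/t10.png',cv2.resize(im[110:220,210:350],None,fx=5,fy=5,interpolation=cv2.INTER_CUBIC))
E
```

```text
t 19.85 tip u,y,n [-68.7 -50.3 123.1] F u,y,n [-0.   1.5  0.2] tau [ 0.02  0.06 -0.05] gap 0.0006
[ 0.44790246 -0.2116893   0.19595171]
```

View pics/s10.png

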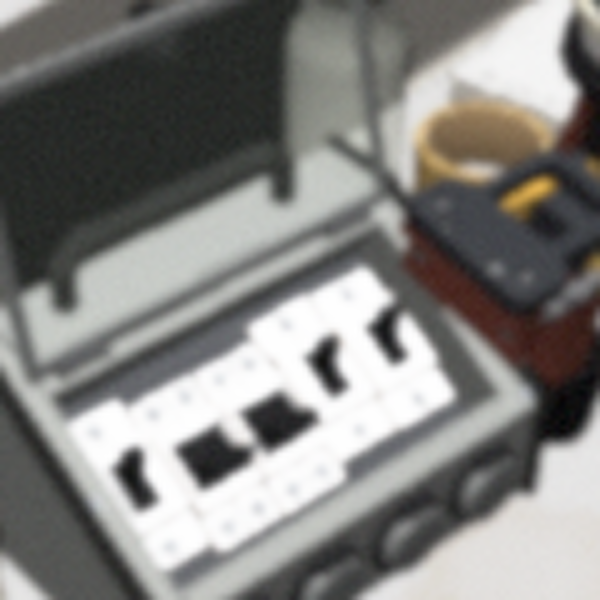

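View pics/t10.png

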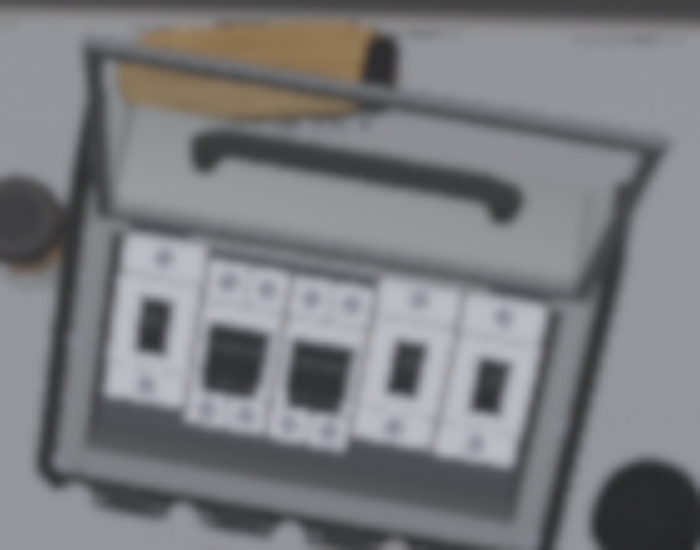

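```bash
python3 - <<'E'
from h import *
P=observe()['eef_pos']
rows([([.48,-.2,.385],8,.4),([.69,-.1984,.385],2,.4),([.688,-.1982,.33],2,.4),([.687,-.198,.265],2,.4)])
E
```

```text
{"dx": 0.0557, "dy": 0.0208, "dz": 0.3774, "ax": 0.001, "ay": 0.0057, "az": 0.0009, "hand": 0.4}
{"dx": 0.4757, "dy": 0.024, "dz": 0.3774, "ax": 0.0036, "ay": 0.0222, "az": 0.0008, "hand": 0.4}
{"dx": 0.4717, "dy": 0.0244, "dz": 0.2674, "ax": 0.0036, "ay": 0.0222, "az": 0.0008, "hand": 0.4}
{"dx": 0.4697, "dy": 0.0248, "dz": 0.1374, "ax": 0.0036, "ay": 0.0222, "az": 0.0008, "hand": 0.4}
```

Request:
jog_arm --motion '[{"dx":0.0,"dy":0,"dz":0.08,"ax":0,"ay":0,"az":0,"hand":0.4},{"dx":0.01,"dy":0.01,"dz":0.16,"ax":0,"ay":0,"az":0,"hand":0.4},{"dx":0.03,"dy":0.01,"dz":0.24,"ax":0,"ay":0,"az":0,"hand":0.4},{"dx":0.04,"dy":0.02,"dz":0.31,"ax":0,"ay":0,"az":0,"hand":0.4},{"dx":0.055,"dy":0.02,"dz":0.377,"ax":0,"ay":0.005,"az":0,"hand":0.4},{"dx":0.055,"dy":0.02,"dz":0.377,"ax":0,"ay":0.005,"az":0,"hand":0.4},{"dx":0.13,"dy":0.02,"dz":0.377,"ax":0.001,"ay":0.01,"az":0,"hand":0.4},{"dx":0.21,"dy":0.02,"dz":0.377,"ax":0.002,"ay":0.015,"az":0,"hand":0.4},{"dx":0.29,"dy":0.022,"dz":0.377,"ax":0.003,"ay":0.02,"az":0,"hand":0.4},{"dx":0.37,"dy":0.024,"dz":0.377,"ax":0.0036,"ay":0.022,"az":0,"hand":0.4},{"dx":0.44,"dy":0.024,"dz":0.377,"ax":0.0036,"ay":0.022,"az":0,"hand":0.4},{"dx":0.476,"dy":0.024,"dz":0.377,"ax":0.0036,"ay":0.022,"az":0,"hand":0.4},{"dx":0.476,"dy":0.024,"dz":0.377,"ax":0.0036,"ay":0.022,"az":0,"hand":0.4},{"dx":0.476,"dy":0.024,"dz":0.377,"ax":0.0036,"ay":0.022,"az":0,"hand":0.4},{"dx":0.472,"dy":0.024,"dz":0.31,"ax":0.0036,"ay":0.022,"az":0,"hand":0.4},{"dx":0.472,"dy":0.024,"dz":0.267,"ax":0.0036,"ay":0.022,"az":0,"hand":0.4}]'

```text
t: 21.28
eef_pos: [0.6871, -0.1977, 0.3291]
tcp_rot: [0.018, 0.079, 0.997, -0.002]
ft_force: [-1.3, -0.4, -1.2]
finger_gap: 0.0527
```

```bash
python3 - <<'E'
from h import *
stat();print(observe()['eef_pos'])
rows([([.688,-.1982,.30],2,.4),([.687,-.198,.265],2,.4)])
im=capture('scene')[:,:,::-1];cv2.imwrite('pics/s11.png',cv2.resize(im[60:180,165:315],None,fx=5,fy=5,interpolation=cv2.INTER_CUBIC))
E
```

```text
t 21.28 tip u,y,n [ 1.984e+02 -1.000e-01  1.223e+02] F u,y,n [-1.7 -0.6 -0.4] tau [ 0.04  0.06 -0.03] gap 0.0527
[ 0.68710544 -0.19768672  0.32909106]
{"dx": 0.0018, "dy": -0.001, "dz": -0.0582, "ax": 0.0002, "ay": 0.0002, "az": 0.0008, "hand": 0.4}
{"dx": -0.0002, "dy": -0.0006, "dz": -0.1282, "ax": 0.0002, "ay": 0.0002, "az": 0.0008, "hand": 0.4}
```

View pics/s11.png

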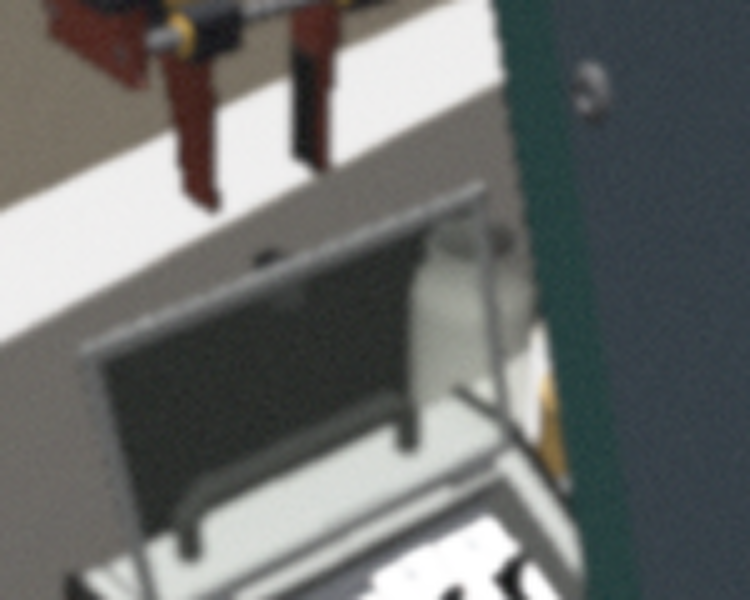

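Descend, grip.

Request:
jog_arm --motion '[{"dx":0,"dy":-0.001,"dz":-0.05,"ax":0,"ay":0,"az":0,"hand":0.4},{"dx":0,"dy":-0.001,"dz":-0.1,"ax":0,"ay":0,"az":0,"hand":0.4},{"dx":0,"dy":-0.0005,"dz":-0.128,"ax":0,"ay":0,"az":0,"hand":0.5},{"dx":0,"dy":-0.0005,"dz":-0.128,"ax":0,"ay":0,"az":0,"hand":0.6},{"dx":0,"dy":-0.0005,"dz":-0.128,"ax":0,"ay":0,"az":0,"hand":1},{"dx":0,"dy":-0.0005,"dz":-0.128,"ax":0,"ay":0,"az":0,"hand":1},{"dx":0,"dy":-0.0005,"dz":-0.128,"ax":0,"ay":0,"az":0,"hand":1},{"dx":0,"dy":-0.0005,"dz":-0.128,"ax":0,"ay":0,"az":0,"hand":1},{"dx":0,"dy":-0.0005,"dz":-0.128,"ax":0,"ay":0,"az":0,"hand":1}]' --force 6

```text
t: 22.08
eef_pos: [0.6852, -0.1981, 0.2614]
tcp_rot: [0.015, 0.079, 0.997, -0.002]
ft_force: [-1.4, -3.4, 4.4]
finger_gap: 0.014
```

```bash
python3 - <<'E'
from h import *
stat();print(observe()['eef_pos'],tabpt(2.33))
f=np.linspace(2.33,.6,19)[1:]
rows([(tabpt(a),2+(2.33-a)*3.5,1) for a in f])
E
```

```text
t 22.08 tip u,y,n [162.9  -0.8  64.6] F u,y,n [ 1.4 -3.5  4.3] tau [-0.46  0.25 -0.  ] gap 0.014
[ 0.68520987 -0.19811131  0.26138087] [ 0.68712784 -0.19764382  0.26328544]
{"dx": -0.0201, "dy": 0.0046, "dz": 0.0135, "ax": -0.0002, "ay": -0.0017, "az": 0.0008, "hand": 1}
{"dx": -0.0448, "dy": 0.0084, "dz": 0.0208, "ax": -0.0003, "ay": -0.0026, "az": 0.0008, "hand": 1}
{"dx": -0.07, "dy": 0.0123, "dz": 0.0257, "ax": -0.0005, "ay": -0.0035, "az": 0.0008, "hand": 1}
{"dx": -0.0957, "dy": 0.0162, "dz": 0.0281, "ax": -0.0006, "ay": -0.0044, "az": 0.0008, "hand": 1}
{"dx": -0.1214, "dy": 0.0202, "dz": 0.028, "ax": -0.0007, "ay": -0.0053, "az": 0.0008, "hand": 1}
{"dx": -0.147, "dy": 0.0242, "dz": 0.0254, "ax": -0.0009, "ay": -0.0063, "az": 0.0008, "hand": 1}
{"dx": -0.1723, "dy": 0.028, "dz": 0.0203, "ax": -0.001, "ay": -0.0072, "az": 0.0008, "hand": 1}
{"dx": -0.1969, "dy": 0.0318, "dz": 0.0128, "ax": -0.0012, "ay": -0.0081, "az": 0.0008, "hand": 1}
{"dx": -0.2207, "dy": 0.0355, "dz": 0.0029, "ax": -0.0013, "ay": -0.009, "az": 0.0008, "hand": 1}
{"dx": -0.2435, "dy": 0.039, "dz": -0.0092, "ax": -0.0015, "ay": -0.01, "az": 0.0008, "hand": 1}
{"dx": -0.265, "dy": 0.0423, "dz": -0.0235, "ax": -0.0016, "ay": -0.0109, "az": 0.0008, "hand": 1}
{"dx": -0.2851, "dy": 0.0454, "dz": -0.0398, "ax": -0.0018, "ay": -0.0118, "az": 0.0008, "hand": 1}
{"dx": -0.3035, "dy": 0.0482, "dz": -0.058, "ax": -0.0019, "ay": -0.0127, "az": 0.0008, "hand": 1}
{"dx": -0.3201, "dy": 0.0508, "dz": -0.0778, "ax": -0.002, "ay": -0.0137, "az": 0.0008, "hand": 1}
{"dx": -0.3348, "dy": 0.053, "dz": -0.0992, "ax": -0.0022, "ay": -0.0146, "az": 0.0008, "hand": 1}
{"dx": -0.3473, "dy": 0.055, "dz": -0.122, "ax": -0.0023, "ay": -0.0155, "az": 0.0008, "hand": 1}
{"dx": -0.3577, "dy": 0.0566, "dz": -0.1458, "ax": -0.0025, "ay": -0.0164, "az": 0.0008, "hand": 1}
{"dx": -0.3657, "dy": 0.0578, "dz": -0.1706, "ax": -0.0026, "ay": -0.0174, "az": 0.0008, "hand": 1}
```

Request:
jog_arm --motion '[{"dx":-0.02,"dy":0.0046,"dz":0.0135,"ax":0,"ay":-0.0017,"az":0,"hand":1},{"dx":-0.0448,"dy":0.0084,"dz":0.02,"ax":0,"ay":-0.0026,"az":0,"hand":1},{"dx":-0.07,"dy":0.0123,"dz":0.025,"ax":0,"ay":-0.0035,"az":0,"hand":1},{"dx":-0.0957,"dy":0.0162,"dz":0.0275,"ax":-0.0006,"ay":-0.0044,"az":0,"hand":1},{"dx":-0.1214,"dy":0.02,"dz":0.0275,"ax":-0.0007,"ay":-0.0053,"az":0.0008,"hand":1},{"dx":-0.147,"dy":0.0242,"dz":0.025,"ax":-0.001,"ay":-0.0063,"az":0.0008,"hand":1},{"dx":-0.1723,"dy":0.028,"dz":0.02,"ax":-0.001,"ay":-0.0072,"az":0.0008,"hand":1},{"dx":-0.197,"dy":0.0318,"dz":0.0125,"ax":-0.0012,"ay":-0.008,"az":0.0008,"hand":1},{"dx":-0.2207,"dy":0.0355,"dz":0.003,"ax":-0.0013,"ay":-0.009,"az":0.0008,"hand":1},{"dx":-0.2435,"dy":0.039,"dz":-0.009,"ax":-0.0015,"ay":-0.01,"az":0.0008,"hand":1},{"dx":-0.265,"dy":0.0423,"dz":-0.0235,"ax":-0.0016,"ay":-0.011,"az":0.0008,"hand":1},{"dx":-0.285,"dy":0.0454,"dz":-0.04,"ax":-0.0018,"ay":-0.012,"az":0.0008,"hand":1},{"dx":-0.3035,"dy":0.048,"dz":-0.058,"ax":-0.002,"ay":-0.0127,"az":0.0008,"hand":1},{"dx":-0.32,"dy":0.0508,"dz":-0.078,"ax":-0.002,"ay":-0.0137,"az":0.0008,"hand":1},{"dx":-0.335,"dy":0.053,"dz":-0.099,"ax":-0.002,"ay":-0.0146,"az":0.0008,"hand":1},{"dx":-0.3473,"dy":0.055,"dz":-0.122,"ax":-0.0023,"ay":-0.0155,"az":0.0008,"hand":1},{"dx":-0.3577,"dy":0.0566,"dz":-0.146,"ax":-0.0025,"ay":-0.0164,"az":0.0008,"hand":1},{"dx":-0.3657,"dy":0.0578,"dz":-0.1706,"ax":-0.0026,"ay":-0.0174,"az":0.0008,"hand":1}]'

```text
t: 23.58
eef_pos: [0.503, -0.1693, 0.1765]
tcp_rot: [0.072, 0.076, 0.994, -0.005]
ft_force: [2.5, 1.8, -0.6]
finger_gap: 0.0139
```

```bash
python3 - <<'E'
from h import *
stat();print(observe()['eef_pos'],tabpt(.6),observe()['q'].round(2))
f=np.linspace(.6,0.0,8)[1:]
rows([(tabpt(a),9,1) for a in f])
im=capture('scene')[:,:,::-1];cv2.imwrite('pics/s12.png',cv2.resize(im[90:210,185:335],None,fx=5,fy=5,interpolation=cv2.INTER_CUBIC))
E
```

```text
t 23.58 tip u,y,n [-37.4   0.   82.5] F u,y,n [ 1.6  2.1 -1.6] tau [ 0.13 -0.4  -0.04] gap 0.0139
[ 0.50297597 -0.16925196  0.1765359 ] [ 0.50235299 -0.16920632  0.17610418] [-0.49  0.27  1.85  0.06  0.89 -1.94]
{"dx": -0.0064, "dy": 0.0009, "dz": -0.0235, "ax": -0.0003, "ay": -0.0021, "az": 0.0001, "hand": 1}
{"dx": -0.0096, "dy": 0.0014, "dz": -0.0465, "ax": -0.0003, "ay": -0.0021, "az": 0.0001, "hand": 1}
{"dx": -0.0109, "dy": 0.0016, "dz": -0.0697, "ax": -0.0003, "ay": -0.0021, "az": 0.0001, "hand": 1}
{"dx": -0.0102, "dy": 0.0015, "dz": -0.0929, "ax": -0.0003, "ay": -0.0021, "az": 0.0001, "hand": 1}
{"dx": -0.0075, "dy": 0.0011, "dz": -0.116, "ax": -0.0003, "ay": -0.0021, "az": 0.0001, "hand": 1}
{"dx": -0.0029, "dy": 0.0003, "dz": -0.1387, "ax": -0.0003, "ay": -0.0021, "az": 0.0001, "hand": 1}
{"dx": 0.0036, "dy": -0.0007, "dz": -0.161, "ax": -0.0003, "ay": -0.0021, "az": 0.0001, "hand": 1}
```

View pics/s12.png

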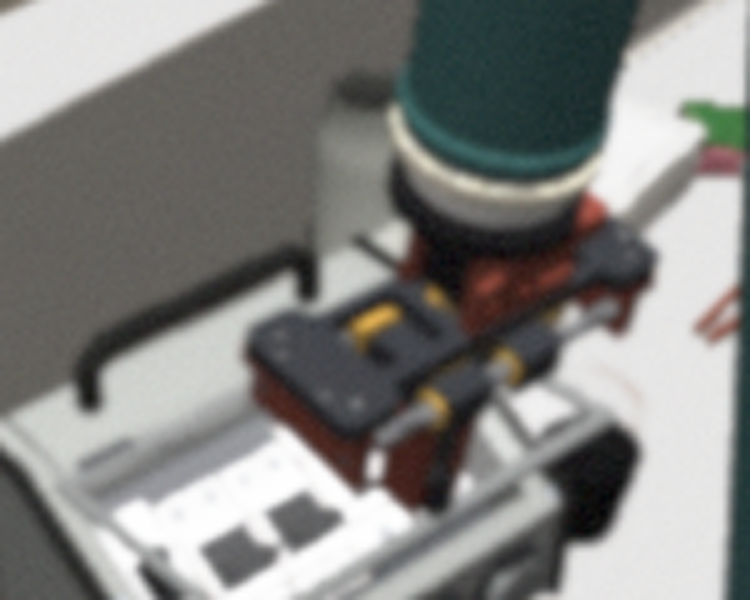

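Request:
jog_arm --motion '[{"dx":-0.0064,"dy":0.001,"dz":-0.0235,"ax":0,"ay":-0.002,"az":0,"hand":1},{"dx":-0.0096,"dy":0.0014,"dz":-0.0465,"ax":0,"ay":-0.002,"az":0,"hand":1},{"dx":-0.011,"dy":0.0016,"dz":-0.07,"ax":0,"ay":-0.002,"az":0,"hand":1},{"dx":-0.0102,"dy":0.0015,"dz":-0.093,"ax":0,"ay":-0.002,"az":0,"hand":1},{"dx":-0.0075,"dy":0.001,"dz":-0.116,"ax":0,"ay":-0.002,"az":0,"hand":1},{"dx":-0.003,"dy":0.0003,"dz":-0.1387,"ax":0,"ay":-0.002,"az":0,"hand":1},{"dx":0.001,"dy":0,"dz":-0.15,"ax":0,"ay":-0.002,"az":0,"hand":1},{"dx":0.0036,"dy":-0.0007,"dz":-0.16,"ax":0,"ay":-0.002,"az":0,"hand":1},{"dx":0.0036,"dy":-0.0007,"dz":-0.16,"ax":0,"ay":-0.002,"az":0,"hand":1}]'

```text
t: 24.38
eef_pos: [0.5046, -0.1695, 0.0946]
tcp_rot: [0.077, 0.076, 0.994, -0.005]
ft_force: [2.1, 1.0, 0.5]
finger_gap: 0.0137
```

```bash
python3 - <<'E'
from h import *
stat();print(observe()['eef_pos'],tabpt(0))
rows([(tabpt(0),9,.45),(tabpt(0,.055),10,.45),(tabpt(0,.1),10,.45)])
E
```

```text
t 24.38 tip u,y,n [-76.7   0.1  10.6] F u,y,n [ 1.9  1.3 -0.5] tau [ 0.24 -0.4  -0.01] gap 0.0137
[ 0.50457938 -0.16953884  0.09461091] [ 0.50477161 -0.16957856  0.096047  ]
{"dx": 0.0004, "dy": -0.0001, "dz": 0.0029, "ax": -0.0004, "ay": -0.0002, "az": 0.0001, "hand": 0.45}
{"dx": -0.0283, "dy": 0.0043, "dz": 0.0531, "ax": -0.0008, "ay": -0.003, "az": 0.0001, "hand": 0.45}
{"dx": -0.0728, "dy": 0.0112, "dz": 0.131, "ax": -0.0008, "ay": -0.003, "az": 0.0001, "hand": 0.45}
```

Request:
jog_arm --motion '[{"dx":0,"dy":0,"dz":0,"ax":0,"ay":0,"az":0,"hand":0.45},{"dx":0,"dy":0,"dz":0,"ax":0,"ay":0,"az":0,"hand":0.45},{"dx":0,"dy":0,"dz":0,"ax":0,"ay":0,"az":0,"hand":0.45},{"dx":0,"dy":0,"dz":0,"ax":0,"ay":0,"az":0,"hand":0.45},{"dx":-0.014,"dy":0.002,"dz":0.025,"ax":0,"ay":0,"az":0,"hand":0.45},{"dx":-0.028,"dy":0.004,"dz":0.053,"ax":0,"ay":0,"az":0,"hand":0.45},{"dx":-0.05,"dy":0.007,"dz":0.09,"ax":0,"ay":0,"az":0,"hand":0.45},{"dx":-0.073,"dy":0.011,"dz":0.13,"ax":0,"ay":0,"az":0,"hand":0.45},{"dx":-0.08,"dy":0.011,"dz":0.21,"ax":0,"ay":0,"az":0,"hand":0.45},{"dx":-0.1,"dy":0.0,"dz":0.28,"ax":0,"ay":0,"az":0,"hand":0.45},{"dx":-0.1,"dy":-0.07,"dz":0.3,"ax":0,"ay":0,"az":0,"hand":0.45},{"dx":-0.1,"dy":-0.14,"dz":0.3,"ax":0,"ay":0,"az":0,"hand":0.45},{"dx":-0.1,"dy":-0.21,"dz":0.3,"ax":0,"ay":0,"az":0,"hand":0.45},{"dx":-0.1,"dy":-0.28,"dz":0.3,"ax":0,"ay":0,"az":0,"hand":0.45},{"dx":-0.1,"dy":-0.35,"dz":0.3,"ax":0,"ay":0,"az":0,"hand":0.45},{"dx":-0.1,"dy":-0.42,"dz":0.3,"ax":0,"ay":0,"az":0,"hand":0.45},{"dx":-0.1,"dy":-0.49,"dz":0.3,"ax":0,"ay":0,"az":0,"hand":0.45},{"dx":-0.1,"dy":-0.49,"dz":0.3,"ax":0,"ay":0,"az":0,"hand":0.45}]'

```text
t: 25.88
eef_pos: [0.4545, -0.4213, 0.2449]
tcp_rot: [0.078, 0.078, 0.994, -0.007]
ft_force: [0.6, -0.5, -0.5]
finger_gap: 0.0479
```

```bash
python3 - <<'E'
from h import *
stat();print(observe()['eef_pos'])
im=capture('scene')[:,:,::-1];cv2.imwrite('pics/scene13.png',im);cv2.imwrite('pics/s13.png',cv2.resize(im[120:230,165:315],None,fx=5,fy=5,interpolation=cv2.INTER_CUBIC))
im=capture('top')[:,:,::-1];cv2.imwrite('pics/top13.png',im);cv2.imwrite('pics/t13.png',cv2.resize(im[110:230,200:360],None,fx=5,fy=5,interpolation=cv2.INTER_CUBIC))
E
```

```text
t 25.88 tip u,y,n [ -11.3 -256.5  146.4] F u,y,n [ 0.4 -0.4 -0.8] tau [0.05 0.02 0.01] gap 0.0479
[ 0.45447407 -0.42131749  0.24488678]
```

View pics/s13.png

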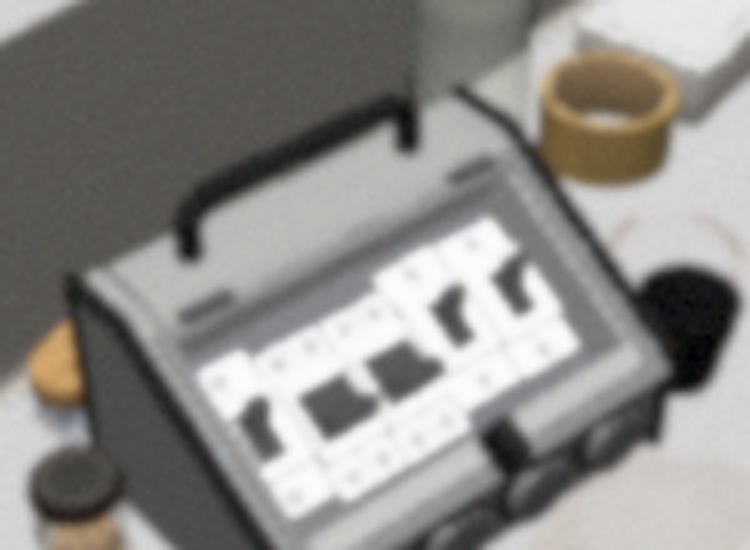

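View pics/t13.png

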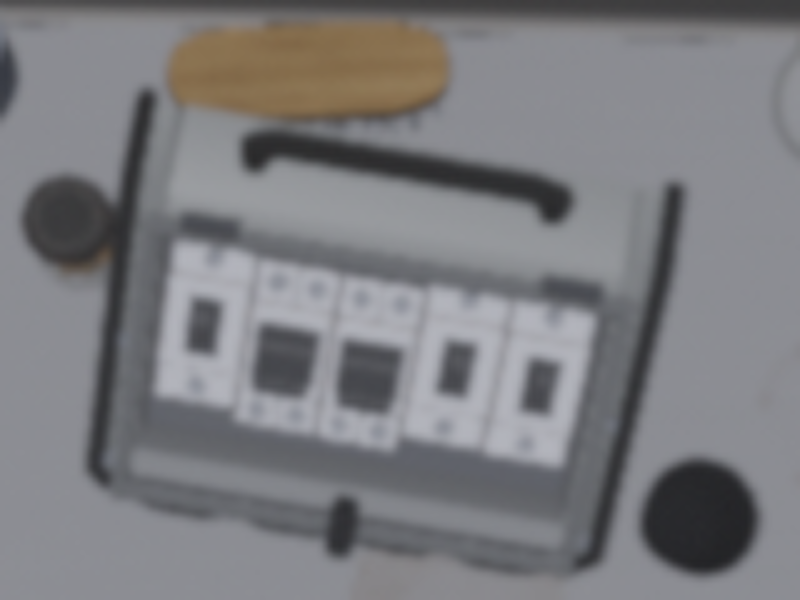

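The flap is shut: the tab is at (505,440) in the scene crop and (342,525) in the top crop, the same as at the start. The three narrow handles are up, both wide ones are down, and the cup is still at (700,515).

```bash
python3 -c "
from workcell import *
print(job_done())"
```

```text
the job is handed in; nothing more can be done
None
```

The breaker is reset, all five handles stand as you asked, and the flap is shut. I handed the job in at about 26 s of the 66 s allowed.

- **Flap:** I opened it by its tab to the stop. After the handles were done I lowered it by the tab until it lay shut.
- **Tripped breaker:** This was the narrow one fourth from the left. I pushed it down to its stop (about 8 N) and saw it latched down in both cameras. Then I pushed it up to its stop (about 5 N).
- **Other handles:** The rightmost narrow handle was down, so I pushed it up to its stop (about 4 N). The left wide handle was up, so I pushed it down to its stop (about 6 N). The leftmost narrow handle and the other wide one were already right, so I left them alone.
- **Last checks:** Both final pictures show the three narrow handles up, both wide handles down and the tab back where it started. The cup had not moved, and the arm was clear of everything.
- **What disagreed:**
  - The box's position from the cameras was about 2.5 mm off sideways at the tab. One finger pressed the tab with about 17 N before I re-centred; I then corrected the position and turn from that grip.
  - The left wide handle stopped about 4 mm further down-slope than the top view suggested.
  - One early move command was refused as incomplete, and nothing moved.

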